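# Weigh a pail on the hand scale and set it on the board

## Task

Take the hand scale from its red rest by its black handle and catch the white pail's wire handle with its hook. Lift slowly until the pail hangs two to three centimetres clear of the table, hold it still there for two seconds to be weighed, then carry it over and set it down gently in the middle of the green board. Unhook it and stand the scale back in its rest; keep the gripper off the pail, don't drag the pail along the table or hoist it high, don't jerk or overload the scale, and leave the other things alone.

Things in the scene. Friction and masses are not known exactly. Their poses are not given: they have to be found in the camera images.
- scale: hand scale (loose, 0.18 kg). Origin: centre of the underside of its steel foot flange (60 x 60 x 8 mm). z up to the handle, y along the handle bar, x to the hook's open side. Yellow case 24 mm (x) x 46 (y), 8 to 50 mm above the origin, white dial on its -x face; on top a black bar 24 mm (x) x 90 (y), 50 to 74 mm up, flush with the case on both x faces. A sprung hook hangs below
- scale_grip (a point): the point to grip the scale: midway between its two flat x faces (24 mm apart), 56 mm above the underside of the flange; axes as scale, fingers close along x. In the rest the scale stands with its flange on the rest's top, hook down in the slot, x along the rest's x
- hook_seat (a point): bottom of the hook's bowl, upper side of the 6 mm wire; with the spring slack 58 mm straight below scale's origin (wire's lower side 64 mm). Axes as scale; the hook lies in the x-z plane. Under load the hook draws straight down: nothing up to 0.5 N, then 11 mm per further newton, lightly damped, end stop at 90 mm; it slides back as the load goes
- hook_tip (a point): top end of the hook's free tip: 17 mm to the +x side, 41 mm below scale's origin with the spring slack. The shank is 15 mm to the -x side, 18 to 48 mm below the origin, joined to the central stem by a slanting piece 10 to 18 mm below. A bar enters from the +x side, passing over the tip and under the stem, and settles into the bowl as the scale rises
- rest: red rest for the scale, fixed: two upright cheeks, each 84 mm (x) x 20 mm (y), top 78 mm above the table, with a 26 mm wide slot between them, open above and at both x ends, and a floor 6 mm above the table. Origin: on the table below the middle of the slot; x along the slot, y across it, z up
- pail: white round lidded pail (loose, weight not known beforehand: 0.3 to 0.8 kg), 120 to 135 mm in diameter, top of its blue lid 66 mm above its underside, with a rigid upright wire handle of 8 mm wire: legs at the rim, 110 mm apart along y, and a straight level top bar 60 mm long along y. Origin: centre of the underside, z up; the label is on the -x side
- pail_bar (a point): middle of the pail handle's top bar, on the bar's centre line: 115 mm above the pail's underside, 49 mm above the lid; the bar (8 mm thick) runs along this point's y axis
- board: green cutting board, fixed, 170 x 170 mm, 12 mm thick. Origin: centre of its underside, on the table; z up
- bowl: bystander: white bowl 120 mm wide, 50 mm high; origin centre of underside
- jar: bystander: amber jar 70 mm wide, 90 mm high; origin centre of underside
- bottle: bystander: clear bottle 66 mm wide, 190 mm high; origin centre of underside
- roll: bystander: cardboard core 70 mm wide, 45 mm high; origin centre of underside
- spoon: bystander: spoon 160 mm long, lying; origin on its underside
- lid: bystander: blue spare lid 110 mm wide, 10 mm thick; origin centre of underside
- cup: bystander: red cup 76 mm wide, 90 mm high; origin centre of underside
There are look-alikes about, which are no part of the job. What is shaped like the scale but pink or turquoise is not meant.

How it is judged:
By the outcome, as a careful person would: the job done as asked, in the order asked, and still so for the second after the job is handed in, with the robot touching nothing.
It also fails if it takes over 72 s, if anything falls off the work surface, if the arm or the gripper's body presses on something with over 40 N, if the wrist force passes 120 N, or if a joint passes its speed limit or range.

## Robot

A 6-joint arm with a two-finger parallel gripper is mounted at the origin on the work surface. World frame = base frame: x ahead of the robot, y to its left, z up, the work surface at z = 0. Lengths are in m, angles in degrees, forces in N, time in s.
With the tool pointing down it reaches from about 0.25 to 0.725 m from the base axis. Payload 9.7 kg.
Tool frame: the origin (TCP) lies midway between the tips of the shut fingers; the grasp point (between the pads) lies 19 mm behind it; z points along the fingers, x is the direction in which the jaws open and shut, and the axes are right-handed (so a half turn about z gives the same grasp; the last joint's range is limited). The gripper opens to 85 mm and grips with 20 to 120 N. Pads are 22 mm wide; open, the fingers measure 114 mm over their backs; the gripper's body (76 mm by 85 mm) begins 54 mm behind the grasp point. The pads swing forward as they close: fully open they stand 13 mm farther back than shut.
Start: joints at [-72.021, 4.979, 10.078, 95.1, 0, 90], TCP at [0.17, -0.523, 0.231] pointing down, gripper open.
Joint ranges: [-179.16, 179.16], [-48.56, 103.87], [-65.8, 70.77], [-126.05, 130.52], [-82.76, 87.17], [-180, 180]. Speed limits (degrees/s): [127.2, 127.2, 147.25, 180, 180, 180].

## Interface

Orientations are given as [roll, pitch, yaw] about the fixed x, y, z axes, in that order (R = Rz(yaw) Ry(pitch) Rx(roll)).
In Python, from workcell import sensors, camera, get_calibration, bot, recognise, place_of gives the robot as it stands. The module is installed in compiled form; this text tells all that it offers.
- The arm moves only by the tool send_rows, never from a script. Its argument "plan" is a list of rows, each a list of 3 entries, a list of its own where there are three numbers: the shift along the tool's x, y, z normalised to -1 to 1, where 1 is 0.3 m, then the turn, a rotation vector about the tool's x, y, z normalised to -1 to 1, where 1 is pi rad, then the closure, from -1 (fully open) to 1 (shut). In form: [[[x, y, z], [rx, ry, rz], claw], ...]. A call has 1 to 10 rows; each row is the pose to reach, as a shift and turn from the pose commanded when the call began, along the tool's axes at that moment, turning the shorter way round; what a row does not reach only later rows make up. A row lasts 1/10 s, in which the tool goes at most 50 mm and 8.59 degrees, less where a joint would pass 70% of its speed; a pose out of reach is approached as far as the arm can. A call with a number of a shift or a turn outside -1 to 1 is refused whole. A call with a gripper value outside its range is refused whole. The fingers move at their own pace and stop on an object; "force" is the grip in N (left out, the last holds). Time passes only in rows, so rows that repeat a pose let the fingers close. It gives the time, the measured TCP pose, the force and the opening at its end, in the units of the state.
- sensors.get_obs(): the state, without advancing time (a new reading comes with each control period).
- camera(name): name is "scene" or "top" or "wrist"; returns the picture (384x512x3 uint8, blue, green, red); there is no depth.
- get_calibration(name): a dict with "fx", "fy", "cx", "cy" (pixels), "k1" (the pictures are not rectified: a ray, as slopes to the right and down, at radius r is drawn at 1 + k1 r^2 times it, then the intrinsics apply), "R" (3x3) and "t" (3): a world point X has camera coordinates R X + t. Camera axes: x right, y down, z forward; pixel columns grow to the right and rows downward; lengths in m; the calibration is good to about 2 mm. A picture is of the moment at which its call begins: read the wrist's pose just before it. get_calibration takes no time and is no camera call; for the wrist camera it gives the pose at the moment of the call.
- bot.job_done(): hands the job in, once; it reports no verdict.
Trained networks look in the newest picture that a camera, given by its name, has taken for a name from the list of things; names that differ only in an ending like _2 or _b are one class to them, and where a whole thing is asked for, a point or a joint stands for the part that bears it (a point fixed in the world has none). Each returns a list of dicts, best first, with "p" (0 to 1); they miss things now and then, are a little off and sometimes report something else, mostly with a low value. They report only what shows in the picture. A call takes as long as a camera call. They do not tell look-alikes from the thing itself.
- recognise(label, camera): "point" ([column, row] in pixels, amid what is visible of it).
- place_of(label, camera): "point" ([column, row] in pixels: a listed point, or the origin of a listed thing).
The state is a dict: "time": time; "q": joint angles; "qd": joint speeds; "joint_efforts": joint torques, N m; "ee_pos": TCP position; "tcp_rot": TCP orientation; "wrist_force": force on the tool from outside, world axes, zero at the start; "torque": the same for the moment, N m; "opening": finger opening in m.
Only numpy, scipy, OpenCV 4.12 (cv2) and the standard library are available. Lean on these libraries where they do the work, as an engineer would, in place of code of your own. Each camera call takes 0.05 s, during which the arm holds its last target. There are 200 camera calls.

## Working session

There is one attempt and no reset: what is moved stays moved. The work goes in short steps, Python scripts to look and compute and a tool call to move; the robot and the scene stay as the last step left them, time stands still between calls to the robot, and variables do not carry over. Pictures are saved under pics/ and viewed, on a budget of 14 in all, crops included, one or two more only if the job needs it, and the job is handed in when it is done.

Besides the shell and the picture viewer there is one more tool, called as a command line: name --argument value ..., lists and objects as JSON in quotes. send_rows: Moves the arm, as the interface text tells. Scaled input: -1 to 1 covers 0.3 m each way for a shift and pi rad each way for a turn. Its arguments: {"type":"object","properties":{"plan":{"type":"array"},"force":{"type":"number"}},"required":["plan"]}

```bash
mkdir -p pics; cat > h.py <<'E'
import numpy as np, cv2
from workcell import sensors, camera, get_calibration, bot, recognise, place_of
def ray(c,px):
    x=(px[0]-c['cx'])/c['fx']; y=(px[1]-c['cy'])/c['fy']; rd=np.hypot(x,y); r=rd
    for _ in range(30): r=rd/(1+c['k1']*r*r)
    s=r/rd if rd>0 else 1
    R=np.array(c['R']); d=R.T@np.array([x*s,y*s,1]); o=-R.T@np.array(c['t']); return o,d/np.linalg.norm(d)
def atz(c,px,z):
    o,d=ray(c,px); return o+d*(z-o[2])/d[2]
def tri(l):
    A=np.zeros((3,3));b=np.zeros(3)
    for c,p in l:
        o,d=ray(c,p);M=np.eye(3)-np.outer(d,d);A+=M;b+=M@o
    X=np.linalg.solve(A,b); return X,[float(np.linalg.norm((np.eye(3)-np.outer(d,d))@(X-o))) for o,d in [ray(c,p) for c,p in l]]
def proj(c,X):
    p=np.array(c['R'])@np.array(X)+np.array(c['t']); x,y=p[:2]/p[2]; s=1+c['k1']*(x*x+y*y)
    return np.array([c['fx']*x*s+c['cx'],c['fy']*y*s+c['cy']])
E
python3 - <<'E'
from h import *
s=sensors.get_obs(); print(s)
ims=[]
for n in ['scene','top']:
    im=camera(n); cv2.imwrite(f'pics/{n}0.png',im)
    c=get_calibration(n)
    print(n,{k:np.round(v,3).tolist() for k,v in c.items()})
    for l,z in [('scale',.078),('scale_grip',.134),('rest',0),('pail',0),('pail_bar',.115),('board',0),('hook_tip',.037)]:
        for d in place_of(l,n)[:4]: print(l,np.round(d['point'],1),round(d['p'],2),np.round(atz(c,d['point'],z),3))
    ims.append(im)
cv2.imwrite('pics/a.png',cv2.resize(ims[0],(800,600)));cv2.imwrite('pics/b.png',cv2.resize(ims[1],(800,600)))
E
```

```text
{'time': 0.0, 'q': array([-7.20200585e+01,  5.01265585e+00,  1.00333770e+01,  9.50978547e+01,
        7.47024033e-04,  9.00025069e+01]), 'qd': array([-0.10611686,  0.01271202,  0.07168789,  0.13793574, -0.03493581,
        0.05078634]), 'joint_efforts': array([-1.13256135e-04, -5.20381165e+01,  4.64806831e+01,  1.60742638e-02,
       -3.34529989e-05, -1.52280808e-05]), 'ee_pos': array([ 0.16971144, -0.52292894,  0.23055848]), 'tcp_rot': array([-1.79999256e+02,  7.71335472e-02, -7.20225654e+01]), 'wrist_force': array([-0.01594425, -0.04621169,  0.48645079]), 'torque': array([-0.00181318, -0.03512974,  0.02419891]), 'opening': 0.08551029415192286}
scene {'fx': 374.686, 'fy': 374.686, 'cx': 255.45, 'cy': 189.206, 'k1': -0.091, 'R': [[0.681, 0.732, -0.024], [0.389, -0.388, -0.836], [-0.621, 0.56, -0.549]], 't': [-0.366, -0.078, 1.398]}
scale [381.2 186.6] 0.83 [0.709 0.361 0.078]
scale [323.6 176.2] 0.74 [0.549 0.285 0.078]
scale [247.2 147.8] 0.73 [0.231 0.247 0.078]
scale [298.4 161.3] 0.6 [0.429 0.302 0.078]
scale_grip [321.8 161.7] 0.77 [0.546 0.273 0.134]
scale_grip [372.5 200.3] 0.
[... 883 characters left out ...]
5 302.7] 0.71 [0.165 0.287 0.078]
scale [129.4 135.3] 0.7 [0.664 0.414 0.078]
scale_grip [150.1 138.3] 0.94 [0.64  0.338 0.134]
scale_grip [166.7 230.2] 0.78 [0.371 0.278 0.134]
scale_grip [167.7 169. ] 0.69 [0.549 0.282 0.134]
scale_grip [165.4 317.9] 0.65 [0.129 0.27  0.134]
rest [172.9 176. ] 0.91 [0.555 0.289 0.   ]
pail [275.2 187.8] 0.78 [ 0.522 -0.04   0.   ]
pail [173.8 180.1] 0.19 [0.541 0.286 0.   ]
pail_bar [277.4 181.5] 0.67 [ 0.521 -0.039  0.115]
board [357.4 180.6] 0.57 [ 0.549 -0.304  0.   ]
board [253.1 127.1] 0.19 [0.722 0.033 0.   ]
hook_tip [141.2 217.7] 0.58 [0.415 0.375 0.037]
hook_tip [117.  135.2] 0.58 [0.676 0.464 0.037]
hook_tip [162.1 287. ] 0.44 [0.207 0.301 0.037]
```

View pics/a.png

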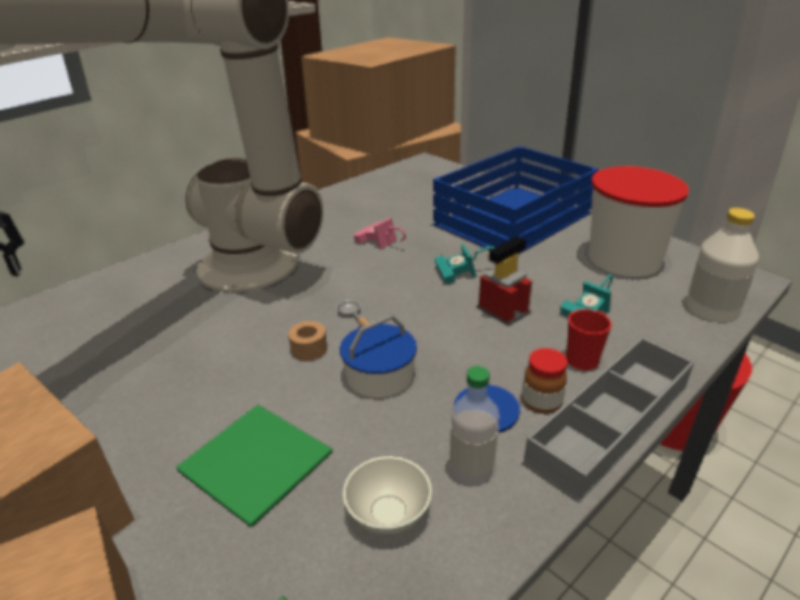

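View pics/b.png

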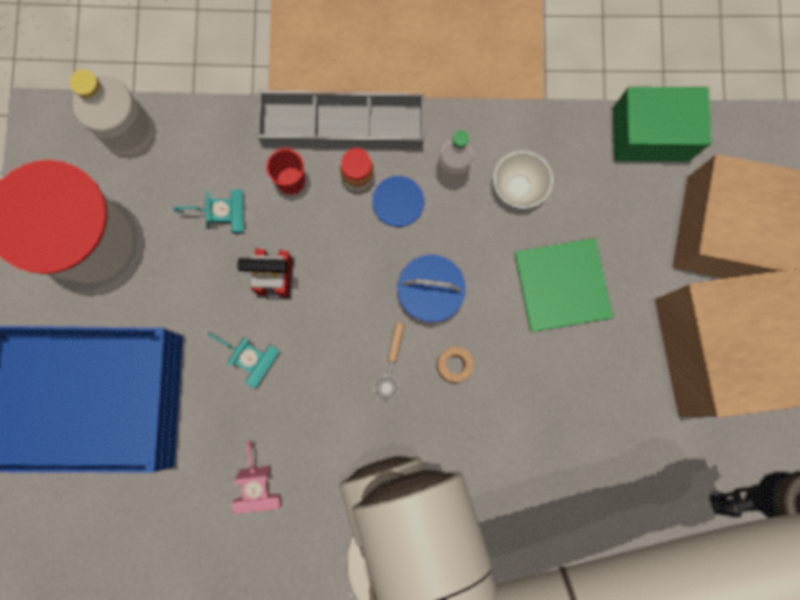

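Scale candidates (top view, 512-wide pixels):
- yellow scale in the red rest, (170,172)
- turquoise look-alikes, (143,134) and (160,229)
- pink look-alike, (163,310)

I choose the yellow one in the rest. The pail is at top (276,184) and the board at (361,182). A close crop will check the choice and show which way the dial and hook face.

```bash
python3 - <<'E'
import cv2,numpy as np
s=cv2.imread('pics/scene0.png');t=cv2.imread('pics/top0.png')
f=lambda im,x,y,w=80,h=60:cv2.resize(im[y:y+h,x:x+w],(400,300),interpolation=cv2.INTER_CUBIC)
cv2.imwrite('pics/c.png',np.vstack([np.hstack([f(s,285,145),f(t,130,145)]),np.hstack([f(s,205,190),f(t,236,155)])]))
E
```

```text
(no output)
```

View pics/c.png

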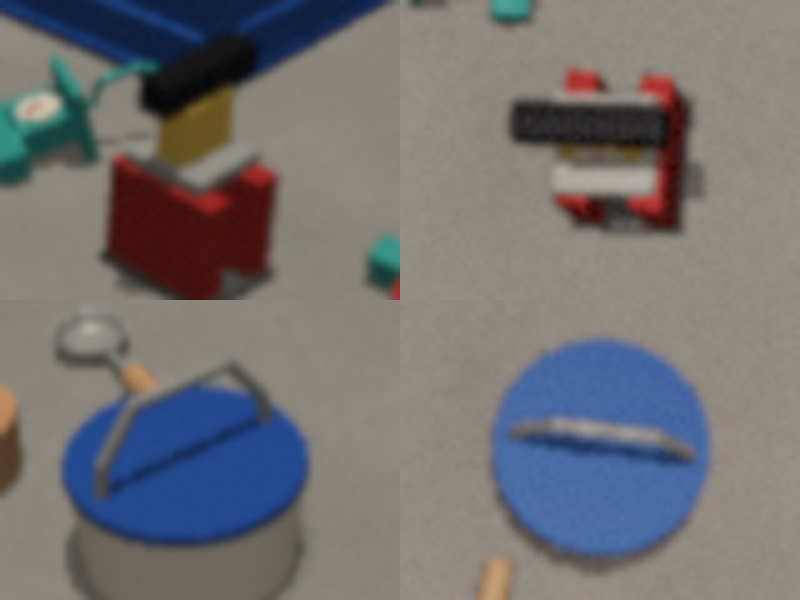

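The crop shows the yellow-cased scale standing in the red rest. The face towards the scene camera (world +x) has no dial, so the dial faces -x and the hook opens towards world +x. The pail's bar runs roughly along y with a yaw of about -8°. Next I move over the scale.

```bash
cat >> h.py <<'E'
from scipy.spatial.transform import Rotation as Ro
def to(*tg):
    s=sensors.get_obs(); R=Ro.from_euler('xyz',s['tcp_rot'],degrees=True)
    print('t',round(s['time'],2),'pos',np.round(s['ee_pos'],4),'rot',np.round(s['tcp_rot'],2),'F',np.round(s['wrist_force'],2),'op',round(s['opening'],4))
    for x,y,z,w in tg:
        d=R.inv().apply(np.array([x,y,z])-s['ee_pos'])/.3
        r=(R.inv()*Ro.from_euler('xyz',[180,0,w],degrees=True)).as_rotvec()/np.pi
        print((x,y,z,w),np.round(d,4).tolist(),np.round(r,4).tolist())
E
python3 -c "
from h import *
to((.30,-.25,.32,-37),(.42,.02,.32,-2))"
```

```text
t 0.8 pos [ 0.1698 -0.5231  0.2313] rot [-180.     -0.    -72.02] F [ 0.01 -0.04 -0.17] op 0.0854
(0.3, -0.25, 0.32, -37) [-0.7321, -0.6939, -0.2957] [-0.0, -0.0, -0.1946]
(0.42, 0.02, 0.32, -2) [-1.4647, -1.3522, -0.2957] [-0.0, -0.0, -0.389]
```

send_rows --plan '[[[-0.73,-0.69,-0.3],[0,0,-0.195],-1],[[-0.73,-0.69,-0.3],[0,0,-0.195],-1],[[-0.73,-0.69,-0.3],[0,0,-0.195],-1],[[-0.73,-0.69,-0.3],[0,0,-0.195],-1],[[-0.73,-0.69,-0.3],[0,0,-0.195],-1],[[-0.73,-0.69,-0.3],[0,0,-0.195],-1],[[-0.73,-0.69,-0.3],[0,0,-0.195],-1],[[-0.73,-0.69,-0.3],[0,0,-0.195],-1]]' --force 60

```text
time: 1.6
ee_pos: [0.2999, -0.2495, 0.3225]
tcp_rot: [-180.0, -0.1, -36.7]
wrist_force: [-0.7, 0.2, -0.7]
opening: 0.0853
```

```bash
python3 -c "
from h import *
to((.41,.03,.32,-2),(.545,.28,.32,-2))"
```

```text
t 1.6 pos [ 0.2999 -0.2495  0.3225] rot [-1.800e+02 -1.400e-01 -3.672e+01] F [-0.67  0.17 -0.7 ] op 0.0853
(0.41, 0.03, 0.32, -2) [-0.2629, -0.9661, 0.0077] [0.0002, -0.0007, -0.1929]
(0.545, 0.28, 0.32, -2) [-0.4005, -1.9031, 0.0074] [0.0002, -0.0007, -0.1929]
```

send_rows --plan '[[[-0.26,-0.96,0],[0,0,-0.193],-1],[[-0.26,-0.96,0],[0,0,-0.193],-1],[[-0.26,-0.96,0],[0,0,-0.193],-1],[[-0.26,-0.96,0],[0,0,-0.193],-1],[[-0.26,-0.96,0],[0,0,-0.193],-1],[[-0.26,-0.96,0],[0,0,-0.193],-1],[[-0.26,-0.96,0],[0,0,-0.193],-1]]'

```text
time: 2.3
ee_pos: [0.4111, 0.0298, 0.3199]
tcp_rot: [-180.0, 0.1, -1.9]
wrist_force: [-0.1, -1.7, -0.2]
opening: 0.0854
```

```bash
python3 - <<'E'
from h import *
c=get_calibration('wrist'); im=camera('wrist'); cv2.imwrite('pics/w1.png',im)
print('cam',np.round(-np.array(c['R']).T@np.array(c['t']),3))
for d in place_of('pail_bar','wrist')[:3]: print(np.round(d['point'],1),round(d['p'],2),atz(c,d['point'],.115))
to((.54,.28,.32,-2),(.53,.28,.26,-2))
E
```

```text
cam [0.414 0.108 0.462]
[348.9 213.3] 0.56 [ 0.52024445 -0.03651248  0.115     ]
t 2.4 pos [0.41   0.0263 0.3206] rot [ 1.7997e+02  9.0000e-02 -2.0600e+00] F [ 0.06 -0.46 -0.02] op 0.0855
(0.54, 0.28, 0.32, -2) [0.4028, -0.8606, 0.0008] [0.0002, 0.0005, -0.0003]
(0.53, 0.28, 0.26, -2) [0.3698, -0.8595, 0.2009] [0.0002, 0.0005, -0.0003]
```

send_rows --plan '[[[0.45,-0.76,0.1],[0,0,0],-1],[[0.45,-0.76,0.1],[0,0,0],-1],[[0.45,-0.76,0.1],[0,0,0],-1],[[0.45,-0.76,0.1],[0,0,0],-1],[[0.45,-0.76,0.1],[0,0,0],-1],[[0.45,-0.76,0.1],[0,0,0],-1],[[0.45,-0.76,0.1],[0,0,0],-1],[[0.45,-0.76,0.1],[0,0,0],-1]]'

```text
time: 3.2
ee_pos: [0.5538, 0.2467, 0.2911]
tcp_rot: [180.0, 0.0, -2.3]
wrist_force: [0.1, -0.4, 0.3]
opening: 0.0851
```

```bash
python3 - <<'E'
from h import *
c=get_calibration('wrist'); im=camera('wrist'); cv2.imwrite('pics/w2.png',im)
for l,z in [('scale_grip',.134),('scale',.078),('rest',0)]:
  for d in place_of(l,'wrist')[:3]: print(l,np.round(d['point'],1),round(d['p'],2),np.round(atz(c,d['point'],z),4))
im1=cv2.imread('pics/w1.png')
cv2.imwrite('pics/d.png',np.vstack([cv2.resize(im1[100:340,200:500],(500,400))[:300],np.zeros((2,500,3),np.uint8),cv2.resize(im,(500,375))[:298]]) if 0 else cv2.resize(im,(800,600)))
to((.55,.28,.17,-2))
E
```

```text
scale_grip [356.   55.5] 0.83 [0.6476 0.3579 0.134 ]
scale_grip [123.9 118. ] 0.65 [0.4208 0.31   0.134 ]
scale [255.2 132.4] 0.94 [0.5491 0.2835 0.078 ]
scale [361.    8.8] 0.88 [0.6681 0.411  0.078 ]
scale [139.2  85.2] 0.78 [0.4192 0.3428 0.078 ]
t 3.4 pos [0.5533 0.2473 0.2924] rot [-1.7997e+02 -8.0000e-02 -2.2800e+00] F [-0.13 -0.68  0.12] op 0.0855
(0.55, 0.28, 0.17, -2) [-0.0158, -0.1083, 0.4081] [-0.0002, -0.0005, -0.0016]
```

View pics/d.png

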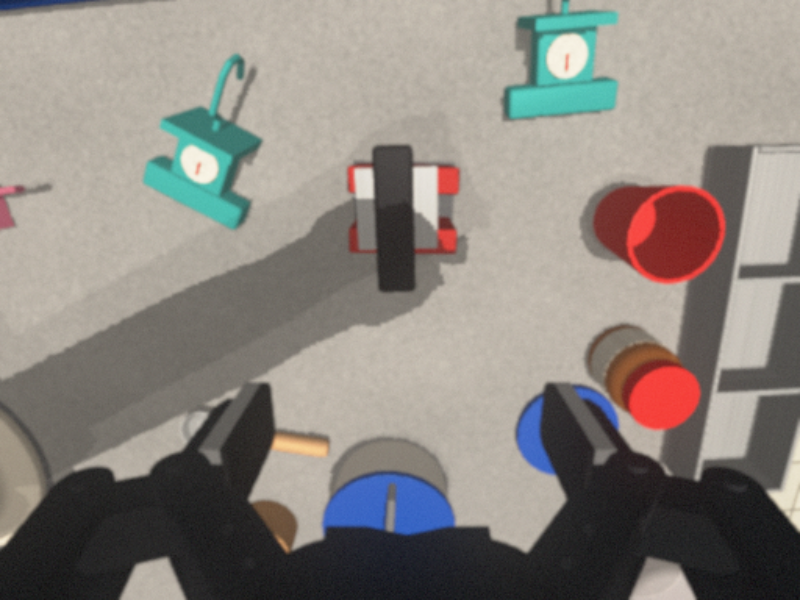

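The wrist view shows the scale in its rest, with the black bar's top from about (392,147) to (396,289) in the 800-px picture. The fingers are near the bottom and the look-alikes are well clear. I'll fit the bar's top at z=0.152 by segmenting it.

```bash
python3 - <<'E'
from h import *
im=cv2.imread('pics/w2.png'); c=get_calibration('wrist')
g=im.max(axis=2); m=np.zeros_like(g); m[85:195,230:275]=(g[85:195,230:275]<55)
n,l,st,_=cv2.connectedComponentsWithStats(m); k=1+np.argmax(st[1:,4]); print(st[k])
ys,xs=np.where(l==k); r=cv2.minAreaRect(np.c_[xs,ys].astype(np.float32)); print(r)
P=np.array([atz(c,p,.152) for p in cv2.boxPoints(r)]);print(P.round(4), P.mean(0).round(4))
for a,b in ((0,1),(1,2)): d=P[b]-P[a]; print(np.linalg.norm(d[:2]),np.degrees(np.arctan2(d[1],d[0])))
# rest red
hsv=cv2.cvtColor(im,cv2.COLOR_BGR2HSV); m=(((hsv[...,0]<8)|(hsv[...,0]>172))&(hsv[...,1]>150)&(hsv[...,2]>110)).astype(np.uint8); m[:,:215]=0;m[:,300:]=0;m[:95]=0;m[170:]=0
ys,xs=np.where(m); r=cv2.minAreaRect(np.c_[xs,ys].astype(np.float32)); print('rest',r)
P=np.array([atz(c,p,.078) for p in cv2.boxPoints(r)]);print(P.round(4), P.mean(0).round(4))
# pail bar from w1 & top: gray on blue
E
```

```text
[ 241  130   24   56 1168]
((252.64251708984375, 157.63302612304688), (55.070716857910156, 22.400480270385742), 88.02507019042969)
[[0.5366 0.2951 0.152 ]
 [0.5576 0.2949 0.152 ]
 [0.5575 0.241  0.152 ]
 [0.5353 0.2411 0.152 ]] [0.5468 0.268  0.152 ]
0.021020332040214806 -0.3778935503258754
0.053897976418770775 -90.14502206166786
rest ((257.5, 134.0), (54.0, 69.0), 90.0)
[[0.5129 0.3149 0.078 ]
 [0.5928 0.3117 0.078 ]
 [0.5922 0.2478 0.078 ]
 [0.508  0.2512 0.078 ]] [0.5515 0.2814 0.078 ]
```

```bash
python3 - <<'E'
from h import *
c=get_calibration('wrist')
P=np.array([atz(c,np.array(p)*.64,.152) for p in [(374,147),(411,147),(414,290),(378,291)]]);print(P.round(4),P.mean(0).round(4))
a=(P[0]+P[1])/2-(P[2]+P[3])/2; print('yaw',np.degrees(np.arctan2(-a[0],a[1])),np.linalg.norm(a))
E
```

```text
[[0.5375 0.3278 0.152 ]
 [0.559  0.3269 0.152 ]
 [0.5577 0.2402 0.152 ]
 [0.5348 0.2404 0.152 ]] [0.5472 0.2838 0.152 ]
yaw -1.3366247721830853 0.08712539609887363
```

```bash
python3 -c "
from h import *
to((.5475,.284,.22,-2),(.5475,.284,.114,-2))"
```

```text
t 3.4 pos [0.5533 0.2473 0.2924] rot [-1.7997e+02 -8.0000e-02 -2.2800e+00] F [-0.13 -0.68  0.12] op 0.0855
(0.5475, 0.284, 0.22, -2) [-0.0244, -0.1214, 0.2414] [-0.0002, -0.0005, -0.0016]
(0.5475, 0.284, 0.114, -2) [-0.0249, -0.1212, 0.5948] [-0.0002, -0.0005, -0.0016]
```

send_rows --plan '[[[-0.024,-0.121,0.12],[0,0,-0.0015],-1],[[-0.024,-0.121,0.24],[0,0,-0.0015],-1],[[-0.024,-0.121,0.3],[0,0,-0.0015],-1],[[-0.024,-0.121,0.37],[0,0,-0.0015],-1],[[-0.024,-0.121,0.44],[0,0,-0.0015],-1],[[-0.024,-0.121,0.5],[0,0,-0.0015],-1],[[-0.024,-0.121,0.55],[0,0,-0.0015],-1],[[-0.024,-0.121,0.595],[0,0,-0.0015],-1],[[-0.024,-0.121,0.595],[0,0,-0.0015],-1]]'

```text
time: 4.3
ee_pos: [0.5468, 0.2847, 0.1111]
tcp_rot: [179.9, 0.1, -1.9]
wrist_force: [-0.8, -0.1, -0.3]
opening: 0.0853
```

```bash
python3 - <<'E'
from h import *
im=camera('wrist'); im2=camera('scene')
cv2.imwrite('pics/e.png',np.hstack([cv2.resize(im[40:384,60:460],(400,344)),cv2.resize(im2[130:230,260:376],(400,344),interpolation=cv2.INTER_CUBIC)]))
to((.5475,.284,.114,-2))
E
```

```text
t 4.4 pos [0.5476 0.2853 0.1133] rot [-1.7999e+02 -2.0000e-02 -1.9200e+00] F [-0.59  0.19  0.66] op 0.0852
(0.5475, 0.284, 0.114, -2) [-0.0002, 0.0043, -0.0023] [-0.0001, -0.0001, 0.0004]
```

View pics/e.png

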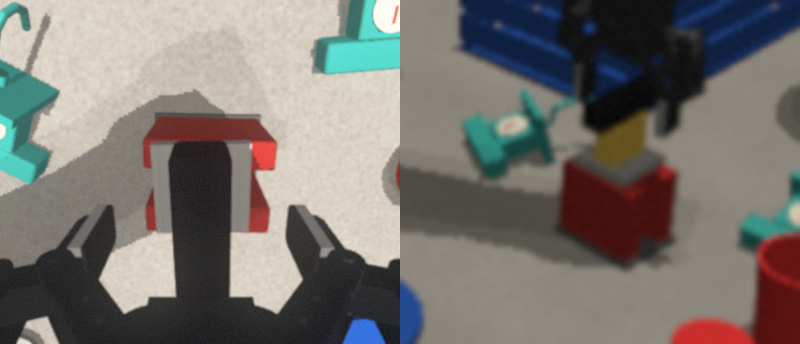

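The fingers straddle the black bar evenly, with the bar at (200,200) between pads at (105,240) and (295,240), so I can close on it.

send_rows --plan '[[[0,0,0],[0,0,0],0],[[0,0,0],[0,0,0],0.6],[[0,0,0],[0,0,0],1],[[0,0,0],[0,0,0],1],[[0,0,0],[0,0,0],1],[[0,0,0],[0,0,0],1],[[0,0,0],[0,0,0],1],[[0,0,0],[0,0,0],1]]' --force 60

```text
time: 5.2
ee_pos: [0.5476, 0.2856, 0.1132]
tcp_rot: [-180.0, -0.0, -1.9]
wrist_force: [-0.1, 0.9, 4.1]
opening: 0.0234
```

```bash
python3 -c "
from h import *
to((.5475,.284,.23,-2))"
```

```text
t 5.2 pos [0.5476 0.2856 0.1132] rot [-1.7998e+02 -3.0000e-02 -1.9000e+00] F [-0.09  0.87  4.14] op 0.0234
(0.5475, 0.284, 0.23, -2) [-0.0, 0.0051, -0.3894] [-0.0001, -0.0002, 0.0005]
```

send_rows --plan '[[[0,0,-0.01],[0,0,0],1],[[0,0,-0.03],[0,0,0],1],[[0,0,-0.07],[0,0,0],1],[[0,0,-0.12],[0,0,0],1],[[0,0,-0.18],[0,0,0],1],[[0,0,-0.24],[0,0,0],1],[[0,0,-0.3],[0,0,0],1],[[0,0,-0.35],[0,0,0],1],[[0,0,-0.38],[0,0,0],1],[[0,0,-0.39],[0,0,0],1]]'

```text
time: 6.2
ee_pos: [0.5478, 0.2856, 0.2316]
tcp_rot: [-179.9, -0.1, -1.9]
wrist_force: [0.3, -0.5, -2.5]
opening: 0.0235
```

```bash
python3 - <<'E'
from h import *
to((.42,-.10,.25,-6))
im=cv2.imread('pics/w1.png'); t=cv2.imread('pics/top0.png')
cv2.imwrite('pics/f.png',np.hstack([cv2.resize(im[160:270,290:400],(400,400),interpolation=cv2.INTER_CUBIC),cv2.resize(t[160:210,250:300],(400,400),interpolation=cv2.INTER_CUBIC)]))
E
```

```text
t 6.2 pos [0.5478 0.2856 0.2316] rot [-1.7994e+02 -1.1000e-01 -1.9100e+00] F [ 0.33 -0.52 -2.47] op 0.0235
(0.42, -0.1, 0.25, -6) [-0.3829, 1.2987, -0.0634] [-0.0003, -0.0006, 0.0227]
```

View pics/f.png

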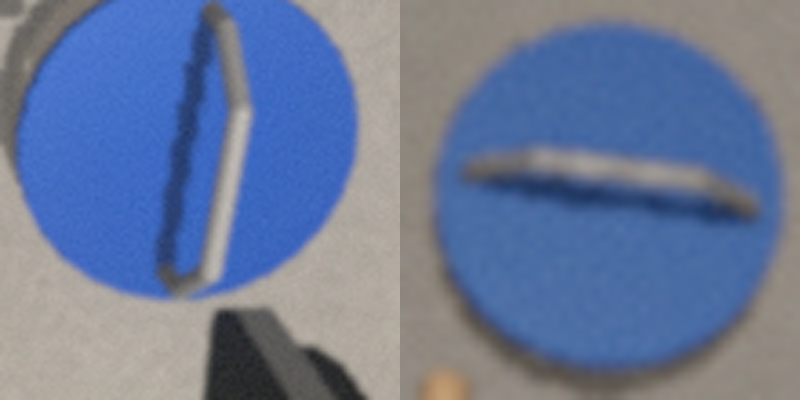

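Left is the wrist crop: the bar runs from (240,108) to (210,275). Right is the top crop: the bar runs from (532,160) to (703,180). I'll triangulate both ends.

```bash
python3 - <<'E'
from h import *
c=get_calibration('wrist'); s=sensors.get_obs()
def T(R,p): M=np.eye(4);M[:3,:3]=R;M[:3,3]=p;return M
E=lambda r:Ro.from_euler('xyz',r,degrees=True).as_matrix()
C=T(np.array(c['R']),c['t'])@T(E(s['tcp_rot']),s['ee_pos'])   # cam<-tcp
np.save('hand.npy',C)
C1=C@np.linalg.inv(T(E([179.97,.09,-2.06]),[.41,.0263,.3206])); c1=dict(c);c1['R']=C1[:3,:3];c1['t']=C1[:3,3]
ct=get_calibration('top')
for n,a,b in [('w',(356,189.7),(347.8,235.6)),('t',(266.5,180),(287.9,182.5))]:
    cc=c1 if n=='w' else ct
    A=atz(cc,a,.115);B=atz(cc,b,.115);d=A-B
    print(n,A.round(4),B.round(4),((A+B)/2).round(4),'len',np.linalg.norm(d),'yaw',np.degrees(np.arctan2(-d[0],d[1])))
print(tri([(c1,(356,189.7)),(ct,(266.5,180))]),tri([(c1,(347.8,235.6)),(ct,(287.9,182.5))]))
for p in [(.0,.0)]:pass
im=cv2.imread('pics/top0.png');hsv=cv2.cvtColor(im,cv2.COLOR_BGR2HSV)
m=cv2.inRange(hsv,(35,100,40),(75,255,255));m[:,:320]=0;m[:140]=0;m[225:]=0;m[:,400:]=0
ys,xs=np.where(m);r=cv2.minAreaRect(np.c_[xs,ys].astype(np.float32));P=np.array([atz(ct,p,.012) for p in cv2.boxPoints(r)]);print('board',r,P.round(3),P.mean(0).round(4))
E
```

```text
w [ 0.5263 -0.0099  0.115 ] [ 0.5196 -0.0722  0.115 ] [ 0.5229 -0.041   0.115 ] len 0.06260083951431382 yaw -6.134950194016423
t [ 0.5247 -0.0072  0.115 ] [ 0.5182 -0.0705  0.115 ] [ 0.5214 -0.0388  0.115 ] len 0.06368474901361842 yaw -5.8860367311095425
(array([ 0.52291554, -0.00668421,  0.12494862]), [0.00010727203946603291, 0.0001072720394659445]) (array([ 0.51777251, -0.06998198,  0.11946059]), [0.0004317903222817807, 0.00043179032228188416])
board ((360.31378173828125, 181.9446563720703), (51.09288024902344, 52.888671875), 79.99201965332031) [[ 0.608 -0.214  0.012]
 [ 0.641 -0.382  0.012]
 [ 0.478 -0.405  0.012]
 [ 0.446 -0.24   0.012]] [ 0.5433 -0.3102  0.012 ]
```

```bash
python3 -c "
from h import *
to((.505,.13,.2316,-4),(.4623,-.034,.2316,-6))"
```

```text
t 6.2 pos [0.5478 0.2856 0.2316] rot [-1.7994e+02 -1.1000e-01 -1.9100e+00] F [ 0.33 -0.52 -2.47] op 0.0235
(0.505, 0.13, 0.2316, -4) [-0.1254, 0.5231, -0.0008] [-0.0003, -0.0006, 0.0116]
(0.4623, -0.034, 0.2316, -6) [-0.2494, 1.0742, -0.0016] [-0.0003, -0.0006, 0.0227]
```

send_rows --plan '[[[-0.003,0.013,0],[0,0,0],1],[[-0.011,0.045,0],[0,0,0.001],1],[[-0.024,0.1,0],[0,0,0.002],1],[[-0.041,0.17,0],[0,0,0.004],1],[[-0.06,0.25,0],[0,0,0.006],1],[[-0.079,0.33,0],[0,0,0.007],1],[[-0.096,0.4,0],[0,0,0.009],1],[[-0.111,0.46,0],[0,0,0.01],1],[[-0.12,0.505,0],[0,0,0.011],1],[[-0.125,0.523,0],[0,0,0.0116],1]]'

```text
time: 7.2
ee_pos: [0.5044, 0.1286, 0.2298]
tcp_rot: [180.0, -0.0, -4.1]
wrist_force: [0.3, 0.8, -1.8]
opening: 0.0231
```

```bash
python3 -c "
from h import *
to((.4623,-.034,.2316,-6))"
```

```text
t 7.2 pos [0.5044 0.1286 0.2298] rot [180.    -0.    -4.07] F [ 0.27  0.83 -1.79] op 0.0231
(0.4623, -0.034, 0.2316, -6) [-0.1015, 0.5505, -0.006] [0.0, -0.0, 0.0107]
```

send_rows --plan '[[[-0.003,0.015,0],[0,0,0],1],[[-0.01,0.05,0],[0,0,0.001],1],[[-0.02,0.11,0],[0,0,0.002],1],[[-0.034,0.18,0],[0,0,0.004],1],[[-0.05,0.27,0],[0,0,0.006],1],[[-0.065,0.35,0],[0,0,0.007],1],[[-0.08,0.43,0],[0,0,0.009],1],[[-0.091,0.49,0],[0,0,0.01],1],[[-0.098,0.535,0],[0,0,0.0107],1],[[-0.1015,0.55,0],[0,0,0.0107],1]]'

```text
time: 8.2
ee_pos: [0.4627, -0.0336, 0.2298]
tcp_rot: [180.0, -0.0, -6.0]
wrist_force: [0.3, 0.5, -2.0]
opening: 0.0235
```

```bash
python3 -c "
from h import *
to((.4623,-.034,.179,-6))"
```

```text
t 8.2 pos [ 0.4627 -0.0336  0.2298] rot [180.    -0.    -5.98] F [ 0.32  0.52 -1.99] op 0.0235
(0.4623, -0.034, 0.179, -6) [-0.0012, 0.0016, 0.1693] [0.0, -0.0, 0.0001]
```

send_rows --plan '[[[0,0,0.005],[0,0,0],1],[[0,0,0.02],[0,0,0],1],[[0,0,0.045],[0,0,0],1],[[0,0,0.075],[0,0,0],1],[[0,0,0.105],[0,0,0],1],[[0,0,0.135],[0,0,0],1],[[0,0,0.155],[0,0,0],1],[[0,0,0.169],[0,0,0],1],[[0,0,0.169],[0,0,0],1]]'

```text
time: 9.1
ee_pos: [0.4627, -0.0326, 0.1785]
tcp_rot: [180.0, 0.0, -5.9]
wrist_force: [-1.6, -0.7, -2.4]
opening: 0.0233
```

```bash
python3 - <<'E'
from h import *
c=get_calibration('wrist'); im=camera('wrist'); im2=camera('scene');cs=get_calibration('scene')
for l in ['hook_tip','hook_seat','pail_bar','scale']:
    for n,cc in (('scene',cs),('wrist',c)):
        for d in place_of(l,n)[:2]: print(l,n,np.round(d['point'],1),round(d['p'],2))
to((.522,-.040,.179,-6))
cv2.imwrite('pics/g.png',np.hstack([cv2.resize(im[100:384,100:384],(400,400)),cv2.resize(im2[155:255,190:290],(400,400),interpolation=cv2.INTER_CUBIC)]))
E
```

```text
hook_tip scene [311.7 167. ] 0.52
hook_tip scene [231.4 202.1] 0.47
hook_seat scene [230.9 212.6] 0.59
hook_seat scene [224.9 204.6] 0.58
pail_bar scene [240.5 203.7] 0.76
pail_bar wrist [339.8 202.2] 0.92
scale scene [227.3 187.6] 0.89
scale scene [380.4 186.2] 0.79
scale wrist [260.9 228. ] 0.97
scale wrist [341.9 357. ] 0.54
t 9.6 pos [ 0.4629 -0.0326  0.1792] rot [-1.80e+02 -1.00e-02 -5.93e+00] F [-0.57 -0.45 -1.75] op 0.0238
(0.522, -0.04, 0.179, -6) [0.1984, 0.004, 0.0007] [-0.0, -0.0001, 0.0004]
```

View pics/g.png

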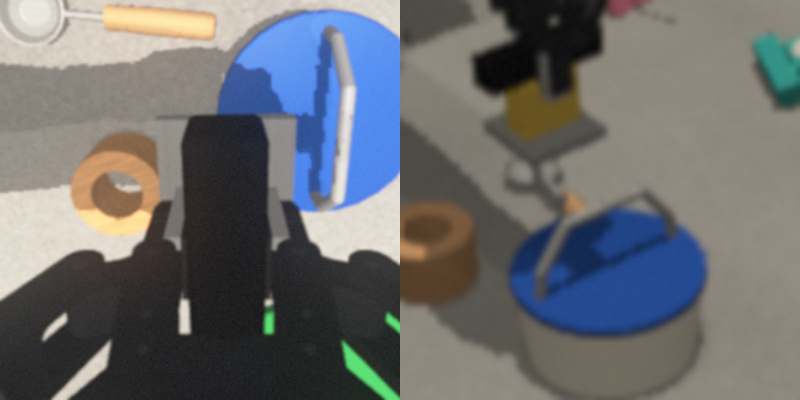

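The left wrist crop shows the scale in the grip with the pail's bar (347,85)–(340,195) to its right and nearly parallel. The right scene crop shows the hook (≈(535,180)) beside the bar at about the right height. I'll check the bar position from this view.

```bash
python3 - <<'E'
from h import *
c=get_calibration('wrist')
A=atz(c,(346.4,160.4),.115);B=atz(c,(341.4,238.5),.115);d=A-B;print(A,B,(A+B)/2,np.linalg.norm(d),np.degrees(np.arctan2(-d[0],d[1])))
cs=get_calibration('scene')
o=np.array([.4629,-.034,.144]);x=np.array([.9945,-.1045,0]);z=np.array([0,0,1])
for n,X in [('origin',o),('tip',o+.017*x-.041*z),('seat',o-.058*z),('bar',[.522,-.04,.115]),('barA',A),('barB',B)]: print(n,proj(cs,X).round(1))
E
```

```text
[ 0.52706286 -0.00449018  0.115     ] [ 0.5223043  -0.06561754  0.115     ] [ 0.52468358 -0.03505386  0.115     ] 0.06131230584145564 -4.451308566643474
origin [226.  187.2]
tip [230.4 202.4]
seat [227.4 204.6]
bar [239.2 205.9]
barA [250.4 201.3]
barB [231.8 210. ]
```

send_rows --plan '[[[0.006,0,0],[0,0,0],1],[[0.02,0,0],[0,0,0],1],[[0.045,0,0],[0,0,0],1],[[0.075,0,0],[0,0,0],1],[[0.107,0,0],[0,0,0],1],[[0.137,0,0],[0,0,0],1],[[0.163,0,0],[0,0,0],1],[[0.182,0,0],[0,0,0],1],[[0.193,0,0],[0,0,0],1],[[0.197,0,0],[0,0,0],1]]'

```text
time: 10.6
ee_pos: [0.5219, -0.0388, 0.179]
tcp_rot: [180.0, 0.0, -5.9]
wrist_force: [0.2, -0.4, -2.7]
opening: 0.0233
```

```bash
python3 - <<'E'
from h import *
c=get_calibration('wrist'); im=camera('wrist'); im2=camera('scene')
to((.522,-.040,.204,-6))
cv2.imwrite('pics/i.png',np.hstack([cv2.resize(im[100:384,100:384],(400,400)),cv2.resize(im2[160:240,200:280],(400,400),interpolation=cv2.INTER_CUBIC)]))
E
```

```text
t 10.7 pos [ 0.5216 -0.0387  0.1791] rot [ 1.80e+02  1.00e-02 -5.93e+00] F [-0.05  0.27 -2.  ] op 0.0231
(0.522, -0.04, 0.204, -6) [0.0017, 0.0041, -0.0831] [0.0, 0.0001, 0.0004]
```

View pics/i.png

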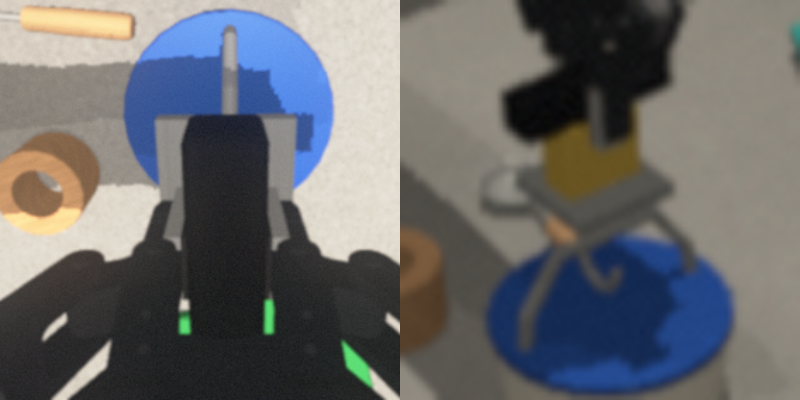

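The bar is under the flange and centred on the scale's x at (230,75), and the hook tip (610,280) is on the near side. Now I raise slowly while watching the load.

send_rows --plan '[[[0,0,-0.006],[0,0,0],1],[[0,0,-0.02],[0,0,0],1],[[0,0,-0.035],[0,0,0],1],[[0,0,-0.05],[0,0,0],1],[[0,0,-0.063],[0,0,0],1],[[0,0,-0.073],[0,0,0],1],[[0,0,-0.08],[0,0,0],1],[[0,0,-0.087],[0,0,0],1],[[0,0,-0.093],[0,0,0],1],[[0,0,-0.1],[0,0,0],1]]'

```text
time: 11.7
ee_pos: [0.5217, -0.0387, 0.209]
tcp_rot: [180.0, 0.0, -5.9]
wrist_force: [1.1, -0.4, -2.1]
opening: 0.0235
```

send_rows --plan '[[[0,0,-0.007],[0,0,0],1],[[0,0,-0.014],[0,0,0],1],[[0,0,-0.021],[0,0,0],1],[[0,0,-0.028],[0,0,0],1],[[0,0,-0.035],[0,0,0],1],[[0,0,-0.042],[0,0,0],1],[[0,0,-0.049],[0,0,0],1],[[0,0,-0.056],[0,0,0],1],[[0,0,-0.063],[0,0,0],1],[[0,0,-0.07],[0,0,0],1]]'

```text
time: 12.7
ee_pos: [0.5217, -0.0387, 0.2302]
tcp_rot: [180.0, 0.0, -5.9]
wrist_force: [1.8, -0.0, -4.1]
opening: 0.0233
```

```bash
cat >> h.py <<'E'
def look(n=4):
    F=[]
    for i in range(n):
        im=camera('scene'); s=sensors.get_obs(); F.append(np.r_[s['wrist_force'],s['torque']]); r=place_of('pail_bar','scene') if i==n-1 else []
    print('t',round(s['time'],2),'pos',s['ee_pos'].round(4),'F',np.mean(F,0).round(2),'sd',np.std(F,0).round(2)[:3],[ (np.round(d['point'],1),round(d['p'],2)) for d in r[:2]])
    return im
E
python3 -c "
from h import *
im=look(5)
cv2.imwrite('pics/j.png',cv2.resize(im[150:250,190:290],(500,500),interpolation=cv2.INTER_CUBIC))
cs=get_calibration('scene');print([proj(cs,[.522,-.039,z]).round(1) for z in (.115,.125,.14)])"
```

```text
t 12.95 pos [ 0.5217 -0.0387  0.23  ] F [ 0.29 -0.26 -4.3   0.   -0.17  0.03] sd [0.32 0.55 0.32] [(array([242.7, 204.6]), 0.77)]
[array([239.4, 205.8]), array([239.3, 202.7]), array([239., 198.])]
```

View pics/j.png

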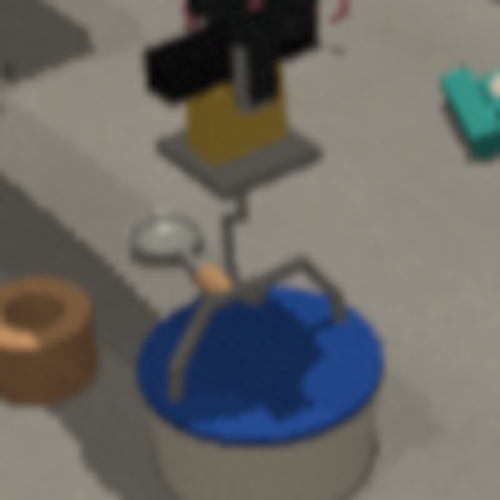

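The picture shows the hook under the bar (255,290) with its shank drawn out and the pail still seated. The load is about 2.3 N, so I continue.

send_rows --plan '[[[0,0,-0.005],[0,0,0],1],[[0,0,-0.011],[0,0,0],1],[[0,0,-0.018],[0,0,0],1],[[0,0,-0.025],[0,0,0],1],[[0,0,-0.032],[0,0,0],1],[[0,0,-0.039],[0,0,0],1],[[0,0,-0.046],[0,0,0],1],[[0,0,-0.052],[0,0,0],1],[[0,0,-0.057],[0,0,0],1],[[0,0,-0.06],[0,0,0],1]]'

```text
time: 14.0
ee_pos: [0.5216, -0.0387, 0.2482]
tcp_rot: [180.0, 0.0, -5.9]
wrist_force: [0.8, -0.1, -5.8]
opening: 0.0233
```

```bash
python3 -c "
from h import *
im=look(6); cv2.imwrite('pics/k.png',im)"
```

```text
t 14.3 pos [ 0.5216 -0.0387  0.248 ] F [ 0.01 -0.43 -6.04 -0.05 -0.07 -0.02] sd [0.67 0.34 0.4 ] [(array([241.3, 204.1]), 0.67)]
```

```bash
cat >> h.py <<'E'
def track(im,ref='pics/k.png',box=(222,275,212,272)):
    r=cv2.imread(ref)[box[0]:box[1],box[2]:box[3]] if 0 else cv2.imread(ref)[box[0]:box[1],box[2]:box[3]] 
    a=cv2.matchTemplate(im[box[0]-25:box[1]+15,box[2]-20:box[3]+20],r,cv2.TM_CCOEFF_NORMED); _,v,_,(x,y)=cv2.minMaxLoc(a)
    q=lambda m,c,p:(m-p)/(2*(m-2*c+p))
    ys=y+q(a[y-1,x],a[y,x],a[y+1,x]) if 0<y<a.shape[0]-1 else y; xs=x+q(a[y,x-1],a[y,x],a[y,x+1]) if 0<x<a.shape[1]-1 else x
    print('track dx,dy',round(xs-20,2),round(ys-25,2),'score',round(v,3))
E
sed -i "s/cv2.imread(ref)\[box\[0\]:box\[1\],box\[2\]:box\[3\]\] if 0 else //" h.py
python3 -c "
from h import *
track(cv2.imread('pics/k.png'));track(cv2.imread('pics/scene0.png'),box=(222,255,212,272))
cs=get_calibration('scene')
print([proj(cs,[.56,-.08,z]).round(1) for z in (.03,.055)])"
```

```text
track dx,dy 0.0 -0.01 score 1.0
track dx,dy 0.74 -0.15 score 0.826
[array([238.7, 244.2]), array([238.2, 237. ])]
```

send_rows --plan '[[[0,0,-0.005],[0,0,0],1],[[0,0,-0.011],[0,0,0],1],[[0,0,-0.018],[0,0,0],1],[[0,0,-0.025],[0,0,0],1],[[0,0,-0.032],[0,0,0],1],[[0,0,-0.039],[0,0,0],1],[[0,0,-0.046],[0,0,0],1],[[0,0,-0.052],[0,0,0],1],[[0,0,-0.057],[0,0,0],1],[[0,0,-0.06],[0,0,0],1]]'

```text
time: 15.35
ee_pos: [0.5217, -0.0388, 0.2663]
tcp_rot: [180.0, -0.0, -5.9]
wrist_force: [-0.5, 0.4, -7.5]
opening: 0.0236
```

```bash
python3 -c "
from h import *
im=look(6); cv2.imwrite('pics/l.png',im);track(im)"
```

```text
t 15.65 pos [ 0.5216 -0.0387  0.266 ] F [ 0.38  0.18 -6.81  0.06  0.03 -0.01] sd [0.38 0.46 0.55] [(array([238.9, 202.3]), 0.76)]
track dx,dy -0.49 -1.34 score 0.972
```

send_rows --plan '[[[0,0,-0.003],[0,0,0],1],[[0,0,-0.008],[0,0,0],1],[[0,0,-0.014],[0,0,0],1],[[0,0,-0.02],[0,0,0],1],[[0,0,-0.026],[0,0,0],1],[[0,0,-0.03],[0,0,0],1],[[0,0,-0.033],[0,0,0],1],[[0,0,-0.033],[0,0,0],1]]'

```text
time: 16.5
ee_pos: [0.5217, -0.0388, 0.2761]
tcp_rot: [180.0, -0.0, -5.9]
wrist_force: [-0.1, -0.2, -6.7]
opening: 0.0233
```

```bash
python3 - <<'E'
from h import *
for i in range(2):
    im=look(5);track(im);track(im,box=(222,250,212,265))
t=camera('top');cv2.imwrite('pics/top1.png',t)
cv2.imwrite('pics/m.png',np.hstack([cv2.resize(im[150:270,190:290],(500,600),interpolation=cv2.INTER_CUBIC)]))
E
```

```text
t 16.75 pos [ 0.5216 -0.0387  0.2759] F [ 0.11 -0.34 -6.71  0.01  0.   -0.  ] sd [0.63 0.24 0.24] [(array([238.7, 202.2]), 0.95)]
track dx,dy -0.86 -3.89 score 0.909
track dx,dy -0.79 -5.04 score 0.976
t 17.05 pos [ 0.5217 -0.0387  0.276 ] F [-0.17  0.07 -6.9   0.03  0.01  0.  ] sd [0.38 0.38 0.48] [(array([236.2, 200. ]), 0.88)]
track dx,dy -0.78 -4.0 score 0.907
track dx,dy -0.75 -5.15 score 0.976
```

View pics/m.png

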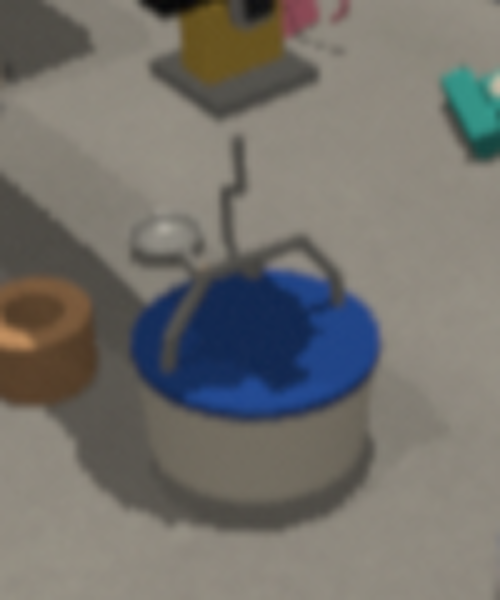

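```bash
python3 - <<'E'
from h import *
im=cv2.imread('pics/l.png');track(im,box=(222,250,212,265))
cs=get_calibration('scene');ct=get_calibration('top')
c0=proj(cs,[.522,-.039,.066]);print(c0)
# lid centre by ellipse fit of blue in each
def lid(im,b):
    h=cv2.cvtColor(im,cv2.COLOR_BGR2HSV);m=cv2.inRange(h,(100,110,40),(125,255,255));k=np.zeros_like(m);k[b[0]:b[1],b[2]:b[3]]=m[b[0]:b[1],b[2]:b[3]]
    cn=max(cv2.findContours(k,cv2.RETR_EXTERNAL,cv2.CHAIN_APPROX_NONE)[0],key=cv2.contourArea)
    return cv2.fitEllipse(cv2.convexHull(cn)),
for n in ('scene0','k','l'): print(n,lid(cv2.imread(f'pics/{n}.png'),(190,250,200,280)))
im=camera('scene');cv2.imwrite('pics/n.png',im);print('now',lid(im,(180,250,200,280)))
print([proj(cs,[.522,-.039,z]).round(2) for z in (.066,.086,.096)])
E
```

```text
track dx,dy -0.42 -2.09 score 0.986
[240.29444642 220.41792331]
scene0 (((241.63888549804688, 222.66998291015625), (31.187458038330078, 48.463069915771484), 86.51335144042969),)
k (((241.55625915527344, 222.7090606689453), (30.96172523498535, 48.532928466796875), 86.18616485595703),)
l (((241.0022430419922, 221.362060546875), (29.20445442199707, 48.91916275024414), 88.02300262451172),)
now (((240.62750244140625, 218.44993591308594), (29.081226348876953, 49.0425910949707), 88.69236755371094),)
[array([240.29, 220.42]), array([239.95, 214.54]), array([239.78, 211.55])]
```

send_rows --plan '[[[0,0,-0.003],[0,0,0],1],[[0,0,-0.008],[0,0,0],1],[[0,0,-0.014],[0,0,0],1],[[0,0,-0.02],[0,0,0],1],[[0,0,-0.023],[0,0,0],1],[[0,0,-0.023],[0,0,0],1],[[0,0,-0.023],[0,0,0],1],[[0,0,-0.023],[0,0,0],1]]'

```text
time: 18.0
ee_pos: [0.5216, -0.0387, 0.2828]
tcp_rot: [-180.0, 0.0, -5.9]
wrist_force: [-0.3, -0.2, -7.2]
opening: 0.0237
```

```bash
cat > circ.py <<'E'
from h import *
from scipy.optimize import least_squares
def edge(im,b):
    h=cv2.cvtColor(im,cv2.COLOR_BGR2HSV);m=cv2.inRange(h,(100,110,40),(125,255,255));k=np.zeros_like(m);k[b[0]:b[1],b[2]:b[3]]=m[b[0]:b[1],b[2]:b[3]]
    k=cv2.morphologyEx(k,cv2.MORPH_OPEN,np.ones((3,3)))
    cn=max(cv2.findContours(k,cv2.RETR_EXTERNAL,cv2.CHAIN_APPROX_NONE)[0],key=cv2.contourArea)
    return cv2.convexHull(cn)[:,0].astype(float)
def fit(c,P,z):
    X=np.array([atz(c,p,z)[:2] for p in P])
    r=least_squares(lambda v:np.hypot(*(X-v[:2]).T)-v[2],[*X.mean(0),.064],loss='soft_l1',f_scale=.0007)
    return r.x.round(4),float(np.median(abs(r.fun)).round(5))
E
python3 - <<'E'
from circ import *
C=np.load('hand.npy');c=get_calibration('wrist');im=camera('wrist');cv2.imwrite('pics/w3.png',im)
def T(R,p): M=np.eye(4);M[:3,:3]=R;M[:3,3]=p;return M
E=lambda r:Ro.from_euler('xyz',r,degrees=True).as_matrix()
C1=C@np.linalg.inv(T(E([179.97,.09,-2.06]),[.41,.0263,.3206]));c1=dict(c);c1['R']=C1[:3,:3];c1['t']=C1[:3,3]
w1=cv2.imread('pics/w1.png')
P1=edge(w1,(140,260,280,400)); print('w1',len(P1),P1.min(0),P1.max(0),fit(c1,P1,.066))
P=edge(im,(60,300,120,420)); P=P[P[:,1]<P[:,1].min()+0.45*np.ptp(P[:,0])]; print(len(P),P.min(0),P.max(0))
for z in (.066,.081,.086,.091,.096,.101): print(z,fit(c,P,z))
for n in ('scene0',): print(n,fit(get_calibration('top'),edge(cv2.imread('pics/top0.png'),(155,215,245,305)),.066))
im=look(5);track(im,box=(222,250,212,265));cv2.imwrite('pics/n2.png',im)
E
```

```text
w1 43 [295. 153.] [387. 241.] (array([ 0.5216, -0.0396,  0.0663]), 0.00028)
21 [207. 107.] [319. 155.]
0.066 (array([ 0.5237, -0.0432,  0.0701]), 8e-05)
0.081 (array([ 0.524 , -0.0398,  0.0671]), 8e-05)
0.086 (array([ 0.524 , -0.0386,  0.0662]), 7e-05)
0.091 (array([ 0.5241, -0.0375,  0.0652]), 7e-05)
0.096 (array([ 0.5242, -0.0363,  0.0642]), 7e-05)
0.101 (array([ 0.5243, -0.0352,  0.0632]), 7e-05)
scene0 (array([ 0.5187, -0.0368,  0.0632]), 0.00038)
t 18.3 pos [ 0.5217 -0.0387  0.2829] F [ 0.28 -0.02 -6.99  0.02  0.02  0.  ] sd [0.73 0.27 0.28] [(array([241.9, 197.8]), 0.67)]
track dx,dy -1.01 -7.3 score 0.971
```

```bash
python3 - <<'E'
from h import *
cs=get_calibration('scene')
for n in ('k','n2'):
    g=cv2.cvtColor(cv2.imread(f'pics/{n}.png'),cv2.COLOR_BGR2GRAY)
    print(n,g[222:268,232:248].mean(1).round(0).astype(int).tolist())
d=np.array([.62,-.56]);d/=np.linalg.norm(d);p=np.array([.522,-.039])+.064*d
print([proj(cs,[*p,z]).round(1) for z in (0,.02,.03,.066,.086,.096)])
E
```

```text
k [40, 39, 40, 39, 40, 40, 41, 42, 44, 48, 54, 63, 69, 71, 68, 59, 59, 83, 103, 108, 108, 108, 108, 108, 108, 108, 108, 108, 108, 107, 106, 100, 95, 105, 125, 135, 136, 137, 137, 138, 138, 138, 139, 138, 137, 138]
n2 [42, 45, 52, 61, 69, 70, 69, 61, 53, 68, 92, 106, 109, 109, 109, 109, 109, 109, 109, 109, 109, 109, 109, 108, 107, 101, 88, 79, 77, 77, 77, 77, 79, 91, 116, 133, 137, 137, 138, 138, 139, 139, 139, 138, 138, 138]
[array([241. , 254.7]), array([240.6, 249.1]), array([240.5, 246.3]), array([239.8, 235.8]), array([239.4, 229.8]), array([239.3, 226.7])]
```

The lid edge has risen 7.4 px, which is about 24.5 mm of clearance. That's within the window, so I hold it still for over two seconds.

send_rows --plan '[[[0,0,0],[0,0,0],1],[[0,0,0],[0,0,0],1],[[0,0,0],[0,0,0],1],[[0,0,0],[0,0,0],1],[[0,0,0],[0,0,0],1],[[0,0,0],[0,0,0],1],[[0,0,0],[0,0,0],1],[[0,0,0],[0,0,0],1],[[0,0,0],[0,0,0],1],[[0,0,0],[0,0,0],1]]'

```text
time: 19.35
ee_pos: [0.5217, -0.0387, 0.2829]
tcp_rot: [-180.0, -0.0, -5.9]
wrist_force: [0.3, -0.1, -6.0]
opening: 0.0234
```

send_rows --plan '[[[0,0,0],[0,0,0],1],[[0,0,0],[0,0,0],1],[[0,0,0],[0,0,0],1],[[0,0,0],[0,0,0],1],[[0,0,0],[0,0,0],1],[[0,0,0],[0,0,0],1],[[0,0,0],[0,0,0],1],[[0,0,0],[0,0,0],1],[[0,0,0],[0,0,0],1],[[0,0,0],[0,0,0],1]]'

```text
time: 20.35
ee_pos: [0.5217, -0.0387, 0.2829]
tcp_rot: [180.0, -0.0, -5.9]
wrist_force: [0.1, -0.3, -6.5]
opening: 0.023
```

```bash
python3 - <<'E'
from h import *
im=look(8);track(im,box=(222,250,212,265))
ct=get_calibration('top')
im=camera('top');hsv=cv2.cvtColor(im,cv2.COLOR_BGR2HSV);m=cv2.inRange(hsv,(40,110,50),(75,255,255));m[:,:320]=0;m[:140]=0;m[225:]=0;m[:,400:]=0
cn=max(cv2.findContours(m,cv2.RETR_EXTERNAL,cv2.CHAIN_APPROX_NONE)[0],key=cv2.contourArea);r=cv2.minAreaRect(cn)
P=np.array([atz(ct,p,.012) for p in cv2.boxPoints(r)]);print('board top',P.round(4).tolist(),P.mean(0).round(4))
cs=get_calibration('scene');im=camera('scene');hsv=cv2.cvtColor(im,cv2.COLOR_BGR2HSV);m=cv2.inRange(hsv,(40,110,40),(75,255,255));m[:250]=0;m[340:]=0
cn=max(cv2.findContours(m,cv2.RETR_EXTERNAL,cv2.CHAIN_APPROX_NONE)[0],key=cv2.contourArea);q=cv2.approxPolyDP(cn,6,True)[:,0]
P=np.array([atz(cs,p,.010) for p in q]);print('board scene',P.round(4).tolist(),P.mean(0).round(4))
to((.5216,-.0387,.305,-6))
E
```

```text
t 20.75 pos [ 0.5216 -0.0387  0.2829] F [ 0.34  0.18 -6.86  0.04  0.02  0.01] sd [0.21 0.41 0.53] [(array([240.3, 199. ]), 0.93)]
track dx,dy -0.99 -7.25 score 0.971
board top [[0.6071, -0.2201, 0.012], [0.6442, -0.3735, 0.012], [0.479, -0.4043, 0.012], [0.4428, -0.2536, 0.012]] [ 0.5433 -0.3129  0.012 ]
board scene [[0.4564, -0.2436, 0.01], [0.4815, -0.4041, 0.01], [0.6436, -0.3782, 0.01], [0.6149, -0.2163, 0.01]] [ 0.5491 -0.3105  0.01  ]
t 20.9 pos [ 0.5217 -0.0387  0.2829] rot [180.     0.    -5.92] F [-0.12 -0.19 -7.14] op 0.0234
(0.5216, -0.0387, 0.305, -6) [-0.0002, -0.0001, -0.0737] [0.0, 0.0, 0.0004]
```

Held still for about 2.9 s at roughly 24 mm, with a steady load of about 4.7 N (≈0.48 kg). Next comes a smooth carry to the board centre at about (0.546,-0.311).

```bash
python3 - <<'E'
import numpy as np
t=np.arange(41)/40; s=10*t**3-15*t**4+6*t**5
for k in range(4): print([[round(.174*d,3),round(.895*d,3),round(-.013*d,3)] for d in s[k*10+1:k*10+11]-s[k*10]])
E
```

```text
[[np.float64(0.0), np.float64(0.0), np.float64(-0.0)], [np.float64(0.0), np.float64(0.001), np.float64(-0.0)], [np.float64(0.001), np.float64(0.003), np.float64(-0.0)], [np.float64(0.001), np.float64(0.008), np.float64(-0.0)], [np.float64(0.003), np.float64(0.014), np.float64(-0.0)], [np.float64(0.005), np.float64(0.024), np.float64(-0.0)], [np.float64(0.007), np.float64(0.036), np.float64(-0.001)], [np.float64(0.01), np.float64(0.052), np.float64(-0.001)], [np.float64(0.014), np.float64(0.071), np.float64(-0.001)], [np.float64(0.018), np.float64(0.093), np.float64(-0.001)]]
[[np.float64(0.005), np.float64(0.025), np.float64(-0.0)], [np.float64(0.01), np.float64(0.053), np.float64(-0.001)], [np.float64(0.016), np.float64(0.084), np.float64(-0.001)], [np.float64(0.023), np.float64(0.118), np.float64(-0.002)], [np.float64(0.03), np.float64(0.154), np.float64(-0.002)], [np.float64(0.037), np.float64(0.191), np.float64(-0.003)], [np.float64(0.045), np.float64(0.231), np.float64(-0.003)], [np.float64(0.053), np.float64(0.272), np.float64(-0.004)], [np.float64(0.061), np.float64(0.313), np
[... 577 characters left out ...]
), np.float64(0.33), np.float64(-0.005)], [np.float64(0.069), np.float64(0.355), np.float64(-0.005)]]
[[np.float64(0.004), np.float64(0.022), np.float64(-0.0)], [np.float64(0.008), np.float64(0.041), np.float64(-0.001)], [np.float64(0.011), np.float64(0.056), np.float64(-0.001)], [np.float64(0.013), np.float64(0.069), np.float64(-0.001)], [np.float64(0.015), np.float64(0.078), np.float64(-0.001)], [np.float64(0.017), np.float64(0.085), np.float64(-0.001)], [np.float64(0.017), np.float64(0.089), np.float64(-0.001)], [np.float64(0.018), np.float64(0.092), np.float64(-0.001)], [np.float64(0.018), np.float64(0.093), np.float64(-0.001)], [np.float64(0.018), np.float64(0.093), np.float64(-0.001)]]
```

send_rows --plan '[[[0,0.0005,-0.001],[0,0,0],1],[[0,0.001,-0.002],[0,0,0],1],[[0.001,0.003,-0.003],[0,0,0],1],[[0.001,0.008,-0.005],[0,0,0],1],[[0.003,0.014,-0.006],[0,0,0],1],[[0.005,0.024,-0.008],[0,0,0],1],[[0.007,0.036,-0.01],[0,0,0],1],[[0.01,0.052,-0.011],[0,0,0],1],[[0.014,0.071,-0.012],[0,0,0],1],[[0.018,0.093,-0.013],[0,0,0],1]]'

```text
time: 21.9
ee_pos: [0.5242, -0.0676, 0.2868]
tcp_rot: [180.0, 0.0, -5.9]
wrist_force: [-0.3, 0.8, -6.9]
opening: 0.0233
```

send_rows --plan '[[[0.005,0.025,0],[0,0,0],1],[[0.01,0.053,0],[0,0,0],1],[[0.016,0.084,0],[0,0,0],1],[[0.023,0.118,0],[0,0,0],1],[[0.03,0.154,0],[0,0,0],1],[[0.037,0.191,0],[0,0,0],1],[[0.045,0.231,0],[0,0,0],1],[[0.053,0.272,0],[0,0,0],1],[[0.061,0.313,0],[0,0,0],1],[[0.069,0.355,0],[0,0,0],1]]'

```text
time: 22.9
ee_pos: [0.5338, -0.1762, 0.2867]
tcp_rot: [180.0, 0.0, -5.9]
wrist_force: [0.2, -0.2, -7.3]
opening: 0.0233
```

send_rows --plan '[[[0.008,0.042,0],[0,0,0],1],[[0.016,0.083,0],[0,0,0],1],[[0.024,0.124,0],[0,0,0],1],[[0.032,0.163,0],[0,0,0],1],[[0.039,0.201,0],[0,0,0],1],[[0.046,0.237,0],[0,0,0],1],[[0.053,0.271,0],[0,0,0],1],[[0.059,0.302,0],[0,0,0],1],[[0.064,0.33,0],[0,0,0],1],[[0.069,0.355,0],[0,0,0],1]]'

```text
time: 23.9
ee_pos: [0.5434, -0.2839, 0.2867]
tcp_rot: [-180.0, 0.0, -5.9]
wrist_force: [0.2, -0.2, -6.5]
opening: 0.0232
```

send_rows --plan '[[[0.004,0.022,0],[0,0,0],1],[[0.008,0.041,0],[0,0,0],1],[[0.011,0.056,0],[0,0,0],1],[[0.013,0.069,0],[0,0,0],1],[[0.015,0.078,0],[0,0,0],1],[[0.017,0.085,0],[0,0,0],1],[[0.017,0.089,0],[0,0,0],1],[[0.018,0.092,0],[0,0,0],1],[[0.018,0.093,0],[0,0,0],1],[[0.018,0.093,0],[0,0,0],1]]'

```text
time: 24.9
ee_pos: [0.5458, -0.3114, 0.2868]
tcp_rot: [180.0, -0.0, -5.9]
wrist_force: [-0.4, 0.7, -7.6]
opening: 0.0235
```

```bash
python3 - <<'E'
from circ import *
im=look(4);cv2.imwrite('pics/o.png',im); t=camera('top');cv2.imwrite('pics/top2.png',t)
ct=get_calibration('top');
for z in (.09,.094):print(fit(ct,edge(t,(140,225,330,395)),z))
to((.546,-.311,.2869,-6))
cv2.imwrite('pics/p.png',np.hstack([cv2.resize(im[200:340,80:270],(475,350),interpolation=cv2.INTER_CUBIC),cv2.resize(t[140:225,315:395],(325,350),interpolation=cv2.INTER_CUBIC)]))
E
```

```text
t 25.1 pos [ 0.5458 -0.3114  0.2869] F [-0.53 -0.05 -7.38  0.02 -0.    0.01] sd [0.58 0.36 0.15] [(array([153. , 250.2]), 0.84), (array([318.4, 194.6]), 0.35)]
(array([ 0.5494, -0.2994,  0.0557]), 0.00239)
(array([ 0.5486, -0.2984,  0.0555]), 0.00238)
t 25.2 pos [ 0.5459 -0.3114  0.2868] rot [180.    -0.    -5.92] F [ 0.03 -0.26 -7.52] op 0.0235
(0.546, -0.311, 0.2869, -6) [0.0003, -0.0014, -0.0002] [0.0, -0.0, 0.0004]
```

View pics/p.png

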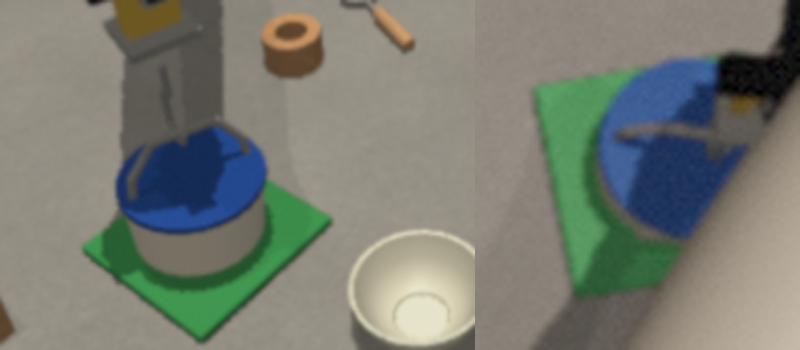

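The pail hangs over the board, with a margin all round its footprint in the scene crop. I lower gently.

send_rows --plan '[[[0,0,0.001],[0,0,0],1],[[0,0,0.003],[0,0,0],1],[[0,0,0.007],[0,0,0],1],[[0,0,0.012],[0,0,0],1],[[0,0,0.017],[0,0,0],1],[[0,0,0.022],[0,0,0],1],[[0,0,0.027],[0,0,0],1],[[0,0,0.032],[0,0,0],1],[[0,0,0.036],[0,0,0],1],[[0,0,0.039],[0,0,0],1]]'

```text
time: 26.2
ee_pos: [0.5458, -0.3115, 0.275]
tcp_rot: [-180.0, 0.0, -5.9]
wrist_force: [0.1, -1.0, -6.1]
opening: 0.0235
```

send_rows --plan '[[[0,0,0.003],[0,0,0],1],[[0,0,0.006],[0,0,0],1],[[0,0,0.009],[0,0,0],1],[[0,0,0.012],[0,0,0],1],[[0,0,0.015],[0,0,0],1],[[0,0,0.018],[0,0,0],1],[[0,0,0.021],[0,0,0],1],[[0,0,0.024],[0,0,0],1],[[0,0,0.027],[0,0,0],1],[[0,0,0.03],[0,0,0],1]]'

```text
time: 27.2
ee_pos: [0.5458, -0.3115, 0.2661]
tcp_rot: [180.0, -0.0, -5.9]
wrist_force: [0.1, -0.1, -5.7]
opening: 0.0235
```

```bash
python3 - <<'E'
from h import *
im=look(6);cv2.imwrite('pics/q.png',im)
for n in ('o','q'):
    g=cv2.cvtColor(cv2.imread(f'pics/{n}.png'),cv2.COLOR_BGR2GRAY);print(n,g[275:325,148:160].mean(1).round(0).astype(int).tolist())
E
```

```text
t 27.5 pos [ 0.5459 -0.3115  0.2662] F [ 0.17 -0.11 -6.22 -0.1  -0.02  0.02] sd [0.37 0.47 0.89] [(array([153.8, 253.6]), 0.6), (array([136.6, 199.1]), 0.45)]
o [41, 41, 41, 41, 41, 41, 43, 50, 58, 63, 68, 72, 74, 75, 74, 71, 59, 54, 76, 103, 112, 113, 113, 113, 113, 113, 113, 113, 113, 113, 113, 113, 113, 112, 103, 86, 70, 65, 65, 66, 75, 95, 111, 116, 117, 117, 117, 117, 117, 116]
q [42, 41, 41, 41, 41, 41, 41, 41, 41, 41, 44, 51, 60, 66, 69, 72, 75, 75, 75, 72, 61, 54, 76, 105, 113, 114, 113, 114, 113, 114, 114, 113, 113, 113, 113, 113, 113, 108, 95, 76, 74, 93, 110, 116, 117, 117, 117, 117, 117, 117]
```

The image drop of 4 px (≈13 mm) is less than the 20.7 mm travelled and the load is falling, so the pail has touched down. I continue lowering to slacken the hook.

send_rows --plan '[[[0,0,0.005],[0,0,0],1],[[0,0,0.012],[0,0,0],1],[[0,0,0.019],[0,0,0],1],[[0,0,0.026],[0,0,0],1],[[0,0,0.033],[0,0,0],1],[[0,0,0.04],[0,0,0],1],[[0,0,0.047],[0,0,0],1],[[0,0,0.054],[0,0,0],1],[[0,0,0.061],[0,0,0],1],[[0,0,0.068],[0,0,0],1]]'

```text
time: 28.55
ee_pos: [0.5459, -0.3115, 0.2456]
tcp_rot: [180.0, -0.0, -5.9]
wrist_force: [0.5, -0.5, -4.3]
opening: 0.0239
```

send_rows --plan '[[[0,0,0.007],[0,0,0],1],[[0,0,0.014],[0,0,0],1],[[0,0,0.021],[0,0,0],1],[[0,0,0.028],[0,0,0],1],[[0,0,0.035],[0,0,0],1],[[0,0,0.042],[0,0,0],1],[[0,0,0.049],[0,0,0],1],[[0,0,0.056],[0,0,0],1],[[0,0,0.063],[0,0,0],1],[[0,0,0.07],[0,0,0],1]]'

```text
time: 29.55
ee_pos: [0.5458, -0.3114, 0.2246]
tcp_rot: [-180.0, 0.0, -5.9]
wrist_force: [1.2, -0.7, -3.1]
opening: 0.0235
```

send_rows --plan '[[[0,0,0.007],[0,0,0],1],[[0,0,0.014],[0,0,0],1],[[0,0,0.021],[0,0,0],1],[[0,0,0.028],[0,0,0],1],[[0,0,0.035],[0,0,0],1],[[0,0,0.042],[0,0,0],1],[[0,0,0.049],[0,0,0],1],[[0,0,0.055],[0,0,0],1],[[0,0,0.06],[0,0,0],1],[[0,0,0.063],[0,0,0],1]]'

```text
time: 30.55
ee_pos: [0.5458, -0.3115, 0.2056]
tcp_rot: [-180.0, 0.0, -5.9]
wrist_force: [-0.1, -0.1, -2.5]
opening: 0.0235
```

```bash
python3 - <<'E'
from h import *
im=look(5);cv2.imwrite('pics/r.png',im)
to((.546,-.311,.191,-6))
im2=camera('wrist')
cv2.imwrite('pics/s.png',np.hstack([cv2.resize(im2[80:384,80:384],(400,400)),cv2.resize(im[210:310,100:200],(400,400),interpolation=cv2.INTER_CUBIC)]))
E
```

```text
t 30.8 pos [ 0.5459 -0.3115  0.2059] F [-0.16 -0.22 -2.04  0.02  0.    0.  ] sd [0.55 0.29 0.33] [(array([150.6, 256.7]), 0.62)]
t 30.85 pos [ 0.5459 -0.3115  0.2059] rot [ 1.7999e+02 -1.0000e-02 -5.9200e+00] F [ 0.88  1.22 -1.35] op 0.0236
(0.546, -0.311, 0.191, -6) [0.0003, -0.0017, 0.0497] [0.0, -0.0, 0.0004]
```

View pics/s.png

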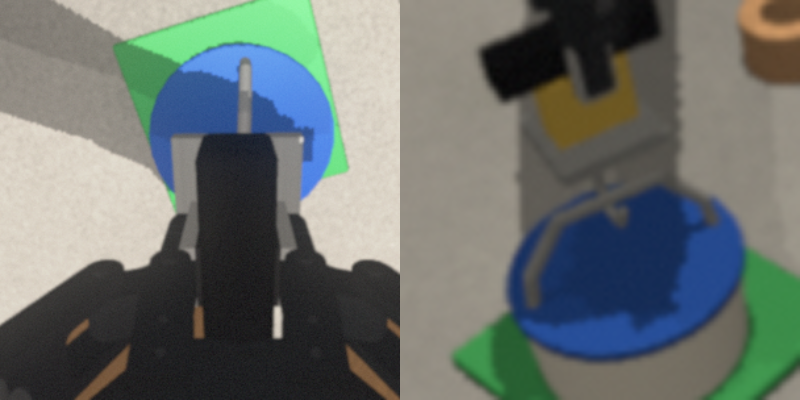

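The pail stands on the board, the load is gone (-2.0 N is just the scale), and the hook is below the bar. Drop 15 mm, then withdraw along -x.

send_rows --plan '[[[0,0,0.005],[0,0,0],1],[[0,0,0.013],[0,0,0],1],[[0,0,0.022],[0,0,0],1],[[0,0,0.032],[0,0,0],1],[[0,0,0.041],[0,0,0],1],[[0,0,0.047],[0,0,0],1],[[0,0,0.05],[0,0,0],1],[[0,0,0.05],[0,0,0],1]]'

```text
time: 31.7
ee_pos: [0.5458, -0.3115, 0.1907]
tcp_rot: [-180.0, 0.0, -5.9]
wrist_force: [0.7, 0.1, -2.0]
opening: 0.0233
```

send_rows --plan '[[[-0.003,0,0],[0,0,0],1],[[-0.01,0,0],[0,0,0],1],[[-0.02,0,0],[0,0,0],1],[[-0.033,0,0],[0,0,0],1],[[-0.048,0,0],[0,0,0],1],[[-0.063,0,0],[0,0,0],1],[[-0.078,0,0],[0,0,0],1],[[-0.09,0,0],[0,0,0],1],[[-0.098,0,0],[0,0,0],1],[[-0.1,0,0],[0,0,0],1]]'

```text
time: 32.7
ee_pos: [0.5157, -0.3084, 0.1909]
tcp_rot: [180.0, -0.0, -5.9]
wrist_force: [0.3, -0.1, -1.1]
opening: 0.0232
```

send_rows --plan '[[[-0.005,0,0],[0,0,0],1],[[-0.017,0,0],[0,0,0],1],[[-0.037,0,0],[0,0,0],1],[[-0.06,0,0],[0,0,0],1],[[-0.085,0,0],[0,0,0],1],[[-0.105,0,0],[0,0,0],1],[[-0.12,0,0],[0,0,0],1],[[-0.128,0,0],[0,0,0],1],[[-0.13,0,0],[0,0,0],1]]'

```text
time: 33.6
ee_pos: [0.477, -0.3044, 0.191]
tcp_rot: [180.0, -0.0, -5.9]
wrist_force: [-0.1, 0.6, -1.3]
opening: 0.0238
```

```bash
python3 - <<'E'
from circ import *
im=look(4);cv2.imwrite('pics/u.png',im);t=camera('top');cv2.imwrite('pics/top3.png',t)
to((.477,-.304,.26,-6),(.50,.0,.26,-4),(.5476,.2856,.235,-1.9))
E
```

```text
t 33.8 pos [ 0.4774 -0.3044  0.1907] F [ 0.1  -0.1  -1.54  0.02 -0.02  0.03] sd [0.25 0.45 0.36] [(array([151.1, 257.4]), 0.67)]
t 33.9 pos [ 0.4774 -0.3043  0.1907] rot [-180.      0.     -5.92] F [ 0.36 -0.3  -1.15] op 0.0232
(0.477, -0.304, 0.26, -6) [-0.0014, -0.001, -0.2311] [-0.0, 0.0, 0.0005]
(0.5, 0.0, 0.26, -4) [-0.0296, -1.0169, -0.231] [-0.0, 0.0, -0.0107]
(0.5476, 0.2856, 0.235, -1.9) [0.0301, -1.9802, -0.1475] [-0.0, 0.0, -0.0223]
```

send_rows --plan '[[[0,0,-0.005],[0,0,0],1],[[0,0,-0.02],[0,0,0],1],[[0,0,-0.05],[0,0,0],1],[[0,0,-0.09],[0,0,0],1],[[0,-0.005,-0.13],[0,0,0],1],[[0,-0.02,-0.165],[0,0,0],1],[[-0.002,-0.055,-0.185],[0,0,-0.001],1],[[-0.004,-0.11,-0.197],[0,0,-0.002],1],[[-0.006,-0.18,-0.2],[0,0,-0.003],1],[[-0.008,-0.27,-0.2],[0,0,-0.004],1]]'

```text
time: 34.9
ee_pos: [0.4831, -0.222, 0.2508]
tcp_rot: [-180.0, 0.0, -5.2]
wrist_force: [0.8, -0.3, -2.4]
opening: 0.0233
```

send_rows --plan '[[[-0.002,-0.095,0],[0,0,-0.001],1],[[-0.004,-0.19,0],[0,0,-0.002],1],[[-0.006,-0.285,0],[0,0,-0.003],1],[[-0.008,-0.38,0],[0,0,-0.004],1],[[-0.01,-0.475,0],[0,0,-0.005],1],[[-0.012,-0.57,0],[0,0,-0.006],1],[[-0.014,-0.665,0],[0,0,-0.007],1],[[-0.015,-0.75,0],[0,0,-0.008],1],[[-0.016,-0.83,0],[0,0,-0.009],1],[[-0.017,-0.9,0],[0,0,-0.01],1]]'

```text
time: 35.9
ee_pos: [0.5018, 0.0481, 0.2507]
tcp_rot: [-180.0, 0.0, -3.3]
wrist_force: [0.3, 0.6, -2.2]
opening: 0.0233
```

```bash
python3 -c "
from h import *
to((.5476,.2856,.235,-1.9))"
```

```text
t 35.9 pos [0.5018 0.0481 0.2507] rot [-1.7999e+02  2.0000e-02 -3.3200e+00] F [ 0.3   0.58 -2.22] op 0.0233
(0.5476, 0.2856, 0.235, -1.9) [0.1067, -0.7992, 0.0526] [-0.0001, 0.0001, -0.0079]
```

send_rows --plan '[[[0.008,-0.06,0.004],[0,0,-0.001],1],[[0.018,-0.14,0.009],[0,0,-0.002],1],[[0.032,-0.24,0.016],[0,0,-0.003],1],[[0.047,-0.35,0.024],[0,0,-0.004],1],[[0.062,-0.46,0.032],[0,0,-0.005],1],[[0.077,-0.57,0.039],[0,0,-0.006],1],[[0.09,-0.67,0.045],[0,0,-0.007],1],[[0.1,-0.74,0.05],[0,0,-0.008],1],[[0.105,-0.785,0.053],[0,0,-0.008],1],[[0.107,-0.799,0.053],[0,0,-0.008],1]]'

```text
time: 36.9
ee_pos: [0.5481, 0.2847, 0.2343]
tcp_rot: [180.0, 0.1, -1.9]
wrist_force: [-0.7, 0.2, -2.3]
opening: 0.0234
```

```bash
python3 - <<'E'
from h import *
im=look(3); w=camera('wrist')
to((.5476,.2856,.1132,-1.9))
cv2.imwrite('pics/v.png',np.hstack([cv2.resize(w[80:384,80:384],(400,400)),cv2.resize(im[110:230,260:380],(400,400),interpolation=cv2.INTER_CUBIC)]))
E
```

```text
t 37.05 pos [0.5486 0.2828 0.2351] F [ 0.05  0.08 -1.62 -0.01  0.02  0.02] sd [0.73 0.41 0.5 ] [(array([152.5, 257.2]), 0.62)]
t 37.15 pos [0.5488 0.2823 0.2353] rot [-1.80e+02 -2.00e-02 -2.02e+00] F [ 0.16 -0.35 -1.29] op 0.0233
(0.5476, 0.2856, 0.1132, -1.9) [-0.0045, -0.0107, 0.407] [-0.0, -0.0001, -0.0006]
```

View pics/v.png

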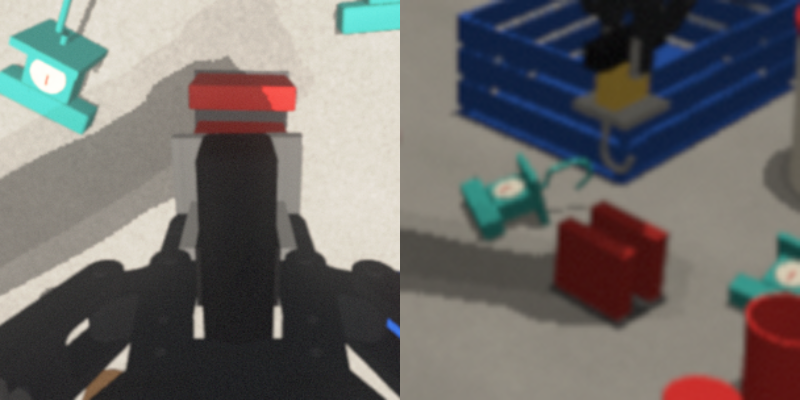

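send_rows --plan '[[[-0.004,-0.011,0.01],[0,0,0],1],[[-0.004,-0.011,0.04],[0,0,0],1],[[-0.004,-0.011,0.085],[0,0,0],1],[[-0.004,-0.011,0.14],[0,0,0],1],[[-0.004,-0.011,0.2],[0,0,0],1],[[-0.004,-0.011,0.255],[0,0,0],1],[[-0.004,-0.011,0.305],[0,0,0],1],[[-0.004,-0.011,0.34],[0,0,0],1],[[-0.004,-0.011,0.36],[0,0,0],1],[[-0.004,-0.011,0.365],[0,0,0],1]]'

```text
time: 38.15
ee_pos: [0.5476, 0.2864, 0.1248]
tcp_rot: [180.0, 0.0, -2.0]
wrist_force: [-0.6, 0.4, -1.0]
opening: 0.0233
```

send_rows --plan '[[[0,0,0.002],[0,0,0],1],[[0,0,0.005],[0,0,0],1],[[0,0,0.009],[0,0,0],1],[[0,0,0.013],[0,0,0],1],[[0,0,0.017],[0,0,0],1],[[0,0,0.02],[0,0,0],1],[[0,0,0.02],[0,0,0],1]]'

```text
time: 38.85
ee_pos: [0.5477, 0.2865, 0.1192]
tcp_rot: [180.0, 0.0, -2.0]
wrist_force: [-0.0, -0.7, -1.2]
opening: 0.0231
```

```bash
python3 -c "
from h import *
look(4);to((.5476,.2856,.1132,-1.9))"
```

```text
t 39.05 pos [0.5478 0.2865 0.1195] F [ 0.03  0.06 -1.13  0.   -0.01 -0.01] sd [0.43 0.55 0.23] []
t 39.1 pos [0.5478 0.2865 0.1194] rot [-1.80e+02 -1.00e-02 -1.97e+00] F [-0.03 -0.09 -1.73] op 0.0229
(0.5476, 0.2856, 0.1132, -1.9) [-0.0007, 0.0031, 0.0208] [-0.0, -0.0, -0.0004]
```

Not in contact yet. I go down in 1 mm steps to the original height.

send_rows --plan '[[[0,0,0.003],[0,0,0],1],[[0,0,0.006],[0,0,0],1],[[0,0,0.009],[0,0,0],1],[[0,0,0.012],[0,0,0],1],[[0,0,0.015],[0,0,0],1],[[0,0,0.018],[0,0,0],1],[[0,0,0.018],[0,0,0],1]]'

```text
time: 39.8
ee_pos: [0.5477, 0.2865, 0.1138]
tcp_rot: [180.0, 0.0, -2.0]
wrist_force: [0.4, 0.3, -2.0]
opening: 0.0234
```

```bash
python3 -c "
from h import *
look(4);to((.5476,.2856,.1132,-1.9))"
```

```text
t 40.0 pos [0.5478 0.2865 0.114 ] F [-0.23  0.08 -1.82  0.04 -0.01 -0.01] sd [0.09 0.61 0.38] [(array([153.5, 257.3]), 0.88)]
t 40.05 pos [0.5478 0.2865 0.114 ] rot [-180.     -0.     -1.96] F [ 0.49  0.43 -1.75] op 0.0234
(0.5476, 0.2856, 0.1132, -1.9) [-0.0005, 0.0031, 0.0028] [-0.0, -0.0, -0.0004]
```

send_rows --plan '[[[0,0,0.001],[0,0,0],1],[[0,0,0.002],[0,0,0],1],[[0,0,0.003],[0,0,0],1],[[0,0,0.004],[0,0,0],1],[[0,0,0.004],[0,0,0],1]]'

```text
time: 40.55
ee_pos: [0.5478, 0.2865, 0.1132]
tcp_rot: [-180.0, -0.0, -2.0]
wrist_force: [-1.7, -0.3, 3.2]
opening: 0.0232
```

```bash
python3 -c "
from h import *
look(5)"
```

```text
t 40.8 pos [0.5478 0.2865 0.1132] F [-2.01 -0.72  3.59 -0.18  0.4   0.01] sd [0.56 0.37 0.93] [(array([151.4, 260.8]), 0.87), (array([324.8, 176.4]), 0.38)]
```

The scale is seated: the wrist force went to +3.6 N at the original height. Release and go up.

send_rows --plan '[[[0,0,0],[0,0,0],0.4],[[0,0,0],[0,0,0],0.2],[[0,0,0],[0,0,0],0],[[0,0,0],[0,0,0],-0.5],[[0,0,0],[0,0,0],-1],[[0,0,0],[0,0,0],-1],[[0,0,0],[0,0,0],-1],[[0,0,0],[0,0,0],-1],[[0,0,0],[0,0,0],-1]]'

```text
time: 41.75
ee_pos: [0.5478, 0.2865, 0.1128]
tcp_rot: [180.0, -0.0, -2.0]
wrist_force: [0.8, -0.4, -0.4]
opening: 0.0854
```

```bash
python3 -c "
from h import *
look(3);to((.5478,.2865,.24,-2),(.5,.12,.30,-2))"
```

```text
t 41.9 pos [0.5478 0.2865 0.1128] F [-0.19 -0.24 -0.06 -0.    0.01 -0.  ] sd [0.01 0.3  0.58] [(array([153.3, 260.2]), 0.86)]
t 41.95 pos [0.5478 0.2865 0.1128] rot [-180.     -0.     -1.97] F [-0.82  0.7   0.17] op 0.0856
(0.5478, 0.2865, 0.24, -2) [0.0, 0.0, -0.424] [-0.0, -0.0, 0.0002]
(0.5, 0.12, 0.3, -2) [-0.1402, 0.5602, -0.624] [-0.0, -0.0, 0.0002]
```

send_rows --plan '[[[0,0,-0.02],[0,0,0],-1],[[0,0,-0.07],[0,0,0],-1],[[0,0,-0.14],[0,0,0],-1],[[0,0,-0.22],[0,0,0],-1],[[0,0,-0.3],[0,0,0],-1],[[0,0,-0.38],[0,0,0],-1],[[-0.02,0.05,-0.44],[0,0,0],-1],[[-0.06,0.15,-0.5],[0,0,0],-1],[[-0.11,0.27,-0.55],[0,0,0],-1],[[-0.16,0.38,-0.58],[0,0,0],-1]]'

```text
time: 42.95
ee_pos: [0.4954, 0.1732, 0.2895]
tcp_rot: [-180.0, -0.1, -1.9]
wrist_force: [0.4, -0.3, 0.7]
opening: 0.0851
```

send_rows --plan '[[[-0.05,0.1,-0.03],[0,0,0],-1],[[-0.1,0.2,-0.05],[0,0,0],-1],[[-0.15,0.28,-0.05],[0,0,0],-1],[[-0.18,0.33,-0.05],[0,0,0],-1],[[-0.2,0.35,-0.05],[0,0,0],-1],[[-0.2,0.35,-0.05],[0,0,0],-1],[[-0.2,0.35,-0.05],[0,0,0],-1]]'

```text
time: 43.65
ee_pos: [0.4327, 0.0719, 0.3017]
tcp_rot: [-180.0, 0.0, -1.9]
wrist_force: [0.6, -0.3, -0.0]
opening: 0.0851
```

```bash
python3 - <<'E'
from circ import *
im=look(3); t=camera('top')
print(fit(get_calibration('top'),edge(t,(140,225,320,400)),.078))
cv2.imwrite('pics/x.png',np.vstack([np.hstack([cv2.resize(im[180:320,100:286],(400,300),interpolation=cv2.INTER_CUBIC),cv2.resize(im[130:220,260:380],(400,300),interpolation=cv2.INTER_CUBIC)]),np.hstack([cv2.resize(t[140:230,310:430],(400,300),interpolation=cv2.INTER_CUBIC),cv2.resize(t,(400,300))])]))
E
```

```text
t 43.8 pos [0.4327 0.072  0.3014] F [ 0.12  0.1   0.01  0.01  0.   -0.01] sd [0.36 0.16 0.21] [(array([148.5, 255. ]), 0.95)]
(array([ 0.5471, -0.3156,  0.0658]), 0.00033)
```

View pics/x.png

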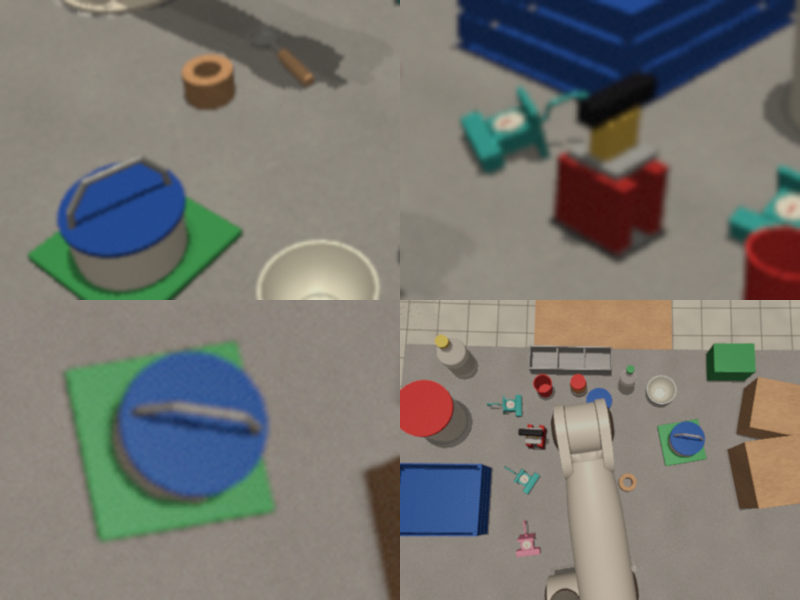

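The pail stands on the board with its lid centre at about (0.547,-0.316), against the board centre at about (0.545,-0.312). The scale stands in its rest and nothing else has moved, so I hand in.

```bash
python3 -c "
from h import *
bot.job_done(); print(sensors.get_obs()['time'])"
```

```text
the job is handed in; nothing more can be done
the job is handed in; nothing more can be done
```

The pail was lifted on the scale, weighed, set down on the green board and unhooked. The scale is back in its red rest, and I handed the job in at about 44 s of the 72 s allowed.

- **Weighing:** the pail was held still for about 2.9 s. The load was about 4.7 N, or roughly 0.48 kg.
- **Clearance:** my best estimate is about 24 mm. Lid-edge tracking gave about 24.5 mm and the force about 26 mm. A rough wrist-camera circle fit gave about 20 mm, right at the lower limit.
- **Placing:** the last top view put the lid centre at about (0.547, -0.316). The board centre measured about (0.545, -0.312), with the two cameras differing by up to 6 mm, so the pail is within about 5 mm of the middle.
- **Return and contacts:** contact showed at the scale's original resting height, and the last picture shows it upright in the rest. The other things look unmoved and the gripper is clear of everything.
- **One disagreement:** the force readings suggested the hook took the load about 7 mm higher than the geometry predicted. The scale had not slipped, because it seated at its original height.

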